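# Load the bar-ware sanitiser

### The arm

A 6-joint arm with a two-finger parallel gripper is mounted at the origin on the work surface. World frame = base frame: x ahead of the robot, y to its left, z up, the work surface at z = 0. Lengths are in m, angles in rad, forces in N, time in s.
With the tool pointing down it reaches from about 0.35 to 0.975 m from the base axis. Payload 4.9 kg.
Tool frame: the origin (TCP) lies at the very end of the fingers, on their centre line; the grasp point (between the pads) lies 19 mm behind it (manip.grip_depth is the distance from the TCP to the grasp point, in m); z points along the fingers, x is the direction in which the jaws open and shut, and the axes are right-handed (so a half turn about z gives the same grasp; the last joint's range is limited). The gripper opens to 85 mm and grips with 20 to 120 N. Pads are 22 mm wide; open, the fingers measure 114 mm over their backs; the gripper's body (76 mm by 85 mm) begins 54 mm behind the grasp point. The pads swing forward as they close: fully open they stand 13 mm farther back than shut.
Start: joints at [1.176, 0.053, 1.613, -0, 1.476, -0.119], TCP at [0.17, 0.601, 0.231] pointing down, gripper open.
Joint ranges: [-3.01, 3.01], [-1.01, 2.22], [0.06, 2.58], [-1.02, 4.17], [0.09, 2.62], [-3.14, 3.14]. Speed limits (rad/s): [2.57, 2.57, 3.14, 3.14, 3.14, 3.14].

### API

Orientations are given as a unit quaternion [w, x, y, z].
In Python, from plant import manip gives the robot as it stands. The module is installed in compiled form; this text tells all that it offers.
- The arm moves only by the shell command python3 -m crank 'ROWS' [OPENING]. ROWS is JSON, a list of rows, each a list of 4 numbers: the shift along the tool's x, y, z in cm, then the turn about the tool's z in units of 6 degrees (1.0 is 6 degrees). A call has 1 to 10 rows; each row shifts and turns the commanded pose from where the row before left it, along the tool's axes as they then stand; what a row does not reach is not made up. A row lasts 1/12 s, in which the tool goes at most 41.7 mm and 7.16 degrees, less where a joint would pass 70% of its speed; a pose out of reach is approached as far as the arm can. A call with a gripper value outside its range is refused whole. OPENING is the opening, from 0 (shut) to 1 (fully open), set as the call begins (- or left out, the last holds). The fingers move at their own pace and stop on an object; the grip force is fixed at half the most. Time passes only in rows, so rows that do not move let the fingers close. It gives the time, the measured TCP pose, the force and the opening at its end, in the units of the state.
- manip.state(): the state, without advancing time (a new reading comes with each control period).
- manip.grab_frame(name): name is "side" or "top"; returns a dict with "img" (480x640x3 uint8, red, green, blue), "intrinsics" (3x3 intrinsics, pixels), "position" and "orientation" of the camera in the world. Camera axes: x right, y up, looking along -z (the intrinsics and any distortion apply to the point x, -y, -z); pixel columns grow to the right and rows downward; lengths in m; the calibration is good to about 2 mm. A picture is of the moment at which its call begins. There is no depth.
- manip.job_done(): hands the job in, once; it reports no verdict.
The state is a dict: "time": time; "joint_pos": joint angles; "joint_vel": joint speeds; "joint_efforts": joint torques, N m; "tool_pos": TCP position; "tool_rot": TCP orientation; "contact_force": force on the tool from outside, world axes, zero at the start; "ft_torque": the same for the moment, N m; "gripper_width": opening from 0.0 (shut) to 1.0 (fully open).
Only numpy, scipy, OpenCV 4.12 (cv2) and the standard library are available. Lean on these libraries where they do the work, as an engineer would, in place of code of your own. Each camera call takes 0.05 s, during which the arm holds its last target.

### The job

Load the sanitiser: first wind its handwheel until the tray is all the way out against the front stop, then sort the steel bar-ware lying about into the tray, every spoon lying flat in the wider bay on the handwheel's side and every cup in the narrower bay. When everything is in, wind the tray fully home against the back stop, let go, and leave the jar and the bottles where they stand.

Things in the scene. Friction and masses are not known exactly. Their poses are not given: they have to be found in the camera images.
- wheel_centre (a point): point on the vertical axis of the handwheel, a flat 140 mm aluminium disc lying level on the sanitiser's grey gearbox (top of the disc 124 mm above the table); the point is at the half height of its crank knob, 155 mm above the table. It does not turn; its x axis is the direction in which the tray goes home and its y axis points from the tray to the wheel's side
- crank_knob (a point): middle of the black upright crank knob on the handwheel: a freely spinning cylinder 25 mm in diameter and 60 mm high, 52 mm off the wheel's axis, that stands from 125 to 185 mm above the table and goes round with the wheel
- handwheel (a joint): angle of the handwheel, rad: 0 with the tray against its front stop, growing as it is turned clockwise seen from above, 25.1 (four turns) with the tray against its back stop. Needs about 4 N at the knob
- tray (a joint): position of the loading tray, m: 0 against the front stop (fully out, towards the robot), 0.22 against the back stop (fully home, under the clear hood). It moves 55 mm for each turn of the wheel and cannot be pushed by hand
- spoon_bay (a point): centre of the inner floor of the tray's wider bay, the one on the handwheel's side; it moves with the tray, x axis along the bay towards home, y axis towards the wheel, z up. The bay is 232 mm long (x) and 140 mm wide (y), floor 32 mm above the table, walls 4 mm thick and 41 mm high. With the tray fully out the hood (roof 150 mm above the table) begins 135 mm beyond this point
- cup_bay (a point): centre of the inner floor of the tray's narrower bay, away from the handwheel; axes as for spoon_bay. The bay is 232 mm long (x) and 100 mm wide (y), same floor and walls
- spoon1: a steel serving spoon lying on the table, 149 mm long and 13 mm thick; origin at the middle of its underside, own x axis along its length towards the bowl, z up. The straight handle, 15 mm wide and 12 mm high, runs from x = -75 to +23 mm (grip it at about x = 0); the bowl, 52 mm long and 33 mm wide, is centred at x = +48 mm. May be absent
- spoon2: a steel serving spoon lying on the table, 149 mm long and 13 mm thick; origin at the middle of its underside, own x axis along its length towards the bowl, z up. The straight handle, 15 mm wide and 12 mm high, runs from x = -75 to +23 mm (grip it at about x = 0); the bowl, 52 mm long and 33 mm wide, is centred at x = +48 mm. May be absent
- spoon3: a steel serving spoon lying on the table, 149 mm long and 13 mm thick; origin at the middle of its underside, own x axis along its length towards the bowl, z up. The straight handle, 15 mm wide and 12 mm high, runs from x = -75 to +23 mm (grip it at about x = 0); the bowl, 52 mm long and 33 mm wide, is centred at x = +48 mm. May be absent
- cup1_mid (a point): an open steel cup, 54 mm diameter at the rim, 52 mm at the foot, 75 mm high, wall 3.5 mm; this point is on its axis at half height, its z axis points to the mouth. It stands upright at the start. May be absent
- cup2_mid (a point): an open steel cup, 54 mm diameter at the rim, 52 mm at the foot, 75 mm high, wall 3.5 mm; this point is on its axis at half height, its z axis points to the mouth. It stands upright at the start. May be absent
- cup1: the same cup; origin at the centre of its foot, z axis towards the mouth
- cup2: the same cup; origin at the centre of its foot, z axis towards the mouth
- jar: a closed amber jar with a lid, 60 mm diameter, 95 mm high, standing among the spoons and cups; origin at the centre of its foot. To be left alone
- green_bottle: a green bottle, 68 mm diameter, 210 mm high, standing to the left; origin at the centre of its foot. To be left alone
- brown_bottle: a brown bottle, 72 mm diameter, 220 mm high, standing to the left; origin at the centre of its foot. To be left alone

How it is judged:
By the outcome, as a careful person would: the job done as asked, in the order asked, and still so for the second after the job is handed in, with the robot touching nothing.
Of spoon1, spoon2, spoon3, cup1, cup2 only 4 to 5 are there at a start; the rules pass over those that are not, and their reading is None.
At some moment in a run one of spoon1, spoon2, spoon3, cup1, cup2 may be knocked a few centimetres aside while the robot is not near it.
It also fails if it takes over 210 s, if anything falls off the work surface, if the arm or the gripper's body presses on something with over 40 N, if the wrist force passes 120 N, or if a joint passes its speed limit or range.

## Working session

There is one attempt and no reset: what is moved stays moved. The work goes in short steps, Python scripts to look and compute and a shell command to move; the robot and the scene stay as the last step left them, time stands still between calls to the robot, and variables do not carry over. Pictures are saved under pics/ and viewed, and the job is handed in when it is done.

```bash
mkdir -p pics; ls; cat > h.py <<'E'
from plant import manip
import numpy as np, cv2
from scipy.spatial.transform import Rotation as R
def grab(name,fn=None):
    f=manip.grab_frame(name)
    if fn: cv2.imwrite('pics/'+fn,f['img'][:,:,::-1])
    return f
def rot(q): return R.from_quat([q[1],q[2],q[3],q[0]])
def ray(f,u,v):
    K=np.array(f['intrinsics']); d=np.linalg.inv(K)@[u,v,1]
    d=np.array([d[0],-d[1],-d[2]]); return np.array(f['position']),rot(f['orientation']).apply(d)
def onz(f,u,v,z):
    p,d=ray(f,u,v); return p+d*(z-p[2])/d[2]
def proj(f,P):
    c=rot(f['orientation']).inv().apply(np.atleast_2d(P)-np.array(f['position']))
    q=(np.array(f['intrinsics'])@np.stack([c[:,0],-c[:,1],-c[:,2]])).T
    return q[:,:2]/q[:,2:]
def st():
    s=manip.state(); r=rot(s['tool_rot']); 
    print('t',round(s['time'],2),'tcp',np.round(s['tool_pos'],4),'F',np.round(s['contact_force'],1),'g',round(s['gripper_width'],3),'q',np.round(s['joint_pos'],2))
    print('x',np.round(r.as_matrix()[:,0],3),'y',np.round(r.as_matrix()[:,1],3),'z',np.round(r.as_matrix()[:,2],3))
    return s
E
python3 - <<'E'
from h import *
st()
for n in('top','side'):
    f=grab(n,n+'0.png');print(n,f.keys(),f['intrinsics'],f['position'],rot(f['orientation']).as_matrix().round(3))
E
```

```text
pics
t 0.0 tcp [0.17   0.6008 0.23  ] F [ 0.2 -0.3 -0.6] g 0.996 q [ 1.18  0.05  1.61 -0.    1.48 -0.12]
x [ 0.272  0.962 -0.002] y [ 0.962 -0.272 -0.   ] z [-0.001 -0.002 -1.   ]
top dict_keys(['img', 'intrinsics', 'position', 'orientation']) [[455.9594103    0.         314.54427781]
 [  0.         455.9594103  232.01310348]
 [  0.           0.           1.        ]] [0.44676857 0.05268885 1.25878552] [[-0.02   0.996 -0.083]
 [-1.    -0.02  -0.002]
 [-0.004  0.083  0.997]]
side dict_keys(['img', 'intrinsics', 'position', 'orientation']) [[454.27941616   0.         317.39058462]
 [  0.         454.27941616 236.85093202]
 [  0.           0.           1.        ]] [ 0.06435119 -0.46352253  0.90225167] [[ 0.735  0.502 -0.455]
 [-0.677  0.553 -0.485]
 [ 0.008  0.665  0.747]]
```

View pics/top0.png

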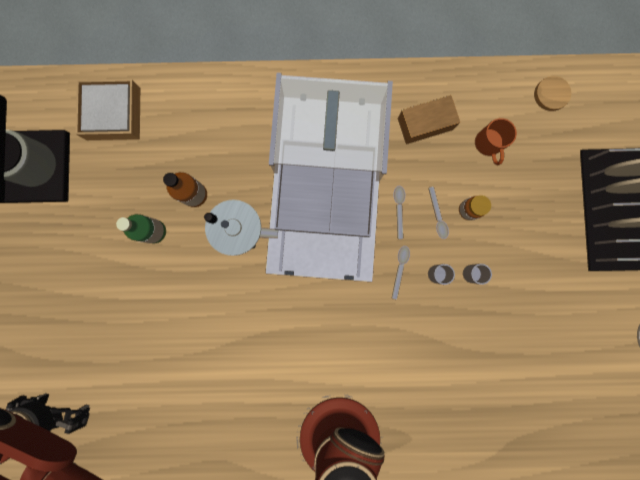

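View pics/side0.png

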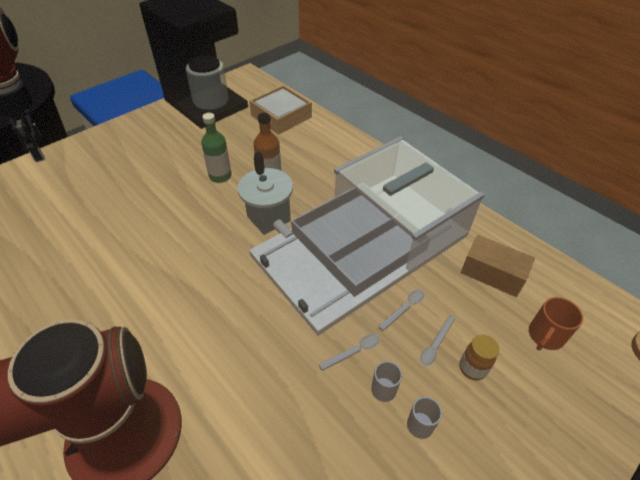

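The top view shows the wheel at about (233,228) with its knob at (210,217) and the tray half out (cols 276-371). The brown bottle is close to the wheel. I count 3 spoons at (400,212), (438,212), (401,272) and 2 cups at (441,274), (478,274), with the jar at (475,208).

```bash
cat > meas.py <<'E'
from h import *
def items(f,x0=385,x1=520,y0=150,y1=330,dbg=None):
    im=f['img'];hsv=cv2.cvtColor(im,cv2.COLOR_RGB2HSV)
    m=(hsv[:,:,1]<60).astype(np.uint8)*255
    mm=np.zeros_like(m);mm[y0:y1,x0:x1]=m[y0:y1,x0:x1]
    if dbg: cv2.imwrite('pics/'+dbg,mm)
    out=[]
    for c in cv2.findContours(mm,cv2.RETR_EXTERNAL,cv2.CHAIN_APPROX_NONE)[0]:
        if cv2.contourArea(c)<60: continue
        out.append((cv2.contourArea(c),c))
    return out
def spoon(f,c,zc=0.008):
    m=np.zeros(f['img'].shape[:2],np.uint8);cv2.drawContours(m,[c],-1,255,-1)
    v,u=np.nonzero(m)
    P=np.array([onz(f,a,b,zc)[:2] for a,b in zip(u,v)])
    d=np.linalg.svd(P-P.mean(0),full_matrices=False)[2][0]
    s=(P-P.mean(0))@d
    mid=(s.max()+s.min())/2
    # bowl towards more pixels
    if (s>mid).sum()<(s<mid).sum(): d=-d; s=-s; mid=-mid
    n=np.array([-d[1],d[0]])
    w=(P-P.mean(0))@n
    h=s<mid
    ctr=P.mean(0)+d*mid+n*np.median(w[h])
    return ctr,np.degrees(np.arctan2(d[1],d[0])),s.max()-s.min(),w.max()-w.min()
E
python3 - <<'E'
from meas import *
for n,box in(('top',(385,520,150,330)),('side',(310,470,280,450))):
    f=grab(n)
    for a,c in items(f,*box,dbg=n+'m.png'):
        r=cv2.boundingRect(c);print(n,a,r)
        P,an,L,W=spoon(f,c);print('  spoon',P.round(4),round(an,1),L.round(3),W.round(3))
f=grab('top')
big=cv2.resize(f['img'][160:300,170:390],None,fx=3.6,fy=3.6,interpolation=cv2.INTER_CUBIC);cv2.imwrite('pics/z1.png',big[:,:,::-1])
f=grab('side')
big=cv2.resize(f['img'][110:330,190:400],None,fx=2.7,fy=2.7,interpolation=cv2.INTER_CUBIC);cv2.imwrite('pics/z2.png',big[:,:,::-1])
E
```

```text
top 415.0 (464, 264, 28, 21)
  spoon [ 0.4285 -0.3867] -93.9 0.074 0.055
top 384.5 (429, 264, 26, 21)
  spoon [ 0.429  -0.2886] -92.9 0.068 0.055
top 300.0 (392, 246, 18, 53)
  spoon [ 0.4372 -0.1746] -14.3 0.146 0.032
top 296.0 (429, 187, 20, 52)
  spoon [ 0.5987 -0.2849] -167.2 0.147 0.032
top 291.0 (393, 186, 13, 53)
  spoon [ 0.6022 -0.1799] -0.6 0.145 0.033
side 973.5 (408, 396, 34, 42)
  spoon [ 0.4449 -0.3688] 15.2 0.086 0.057
side 853.5 (372, 361, 30, 40)
  spoon [ 0.4458 -0.2689] 27.3 0.088 0.057
side 491.0 (320, 333, 60, 37)
  spoon [ 0.4378 -0.1731] -12.8 0.15 0.033
side 449.0 (420, 315, 34, 51)
  spoon [ 0.6006 -0.2834] -168.3 0.146 0.032
side 386.0 (379, 289, 46, 41)
  spoon [ 0.6028 -0.1785] 0.5 0.151 0.032
side 2587.0 (310, 280, 90, 55)
  spoon [ 0.5423 -0.0774] 166.1 0.25 0.139
```

View pics/z1.png

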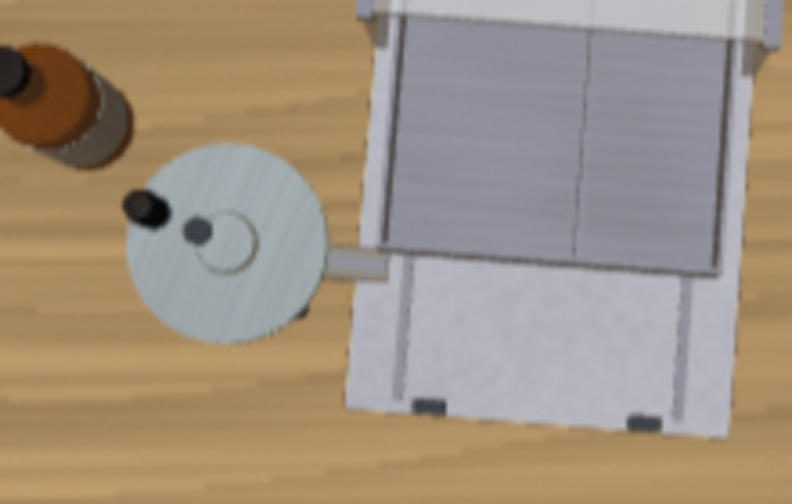

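View pics/z2.png

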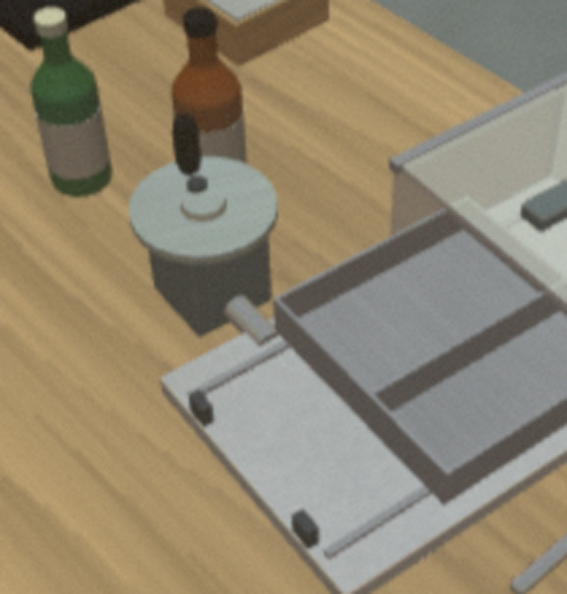

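View pics/topm.png

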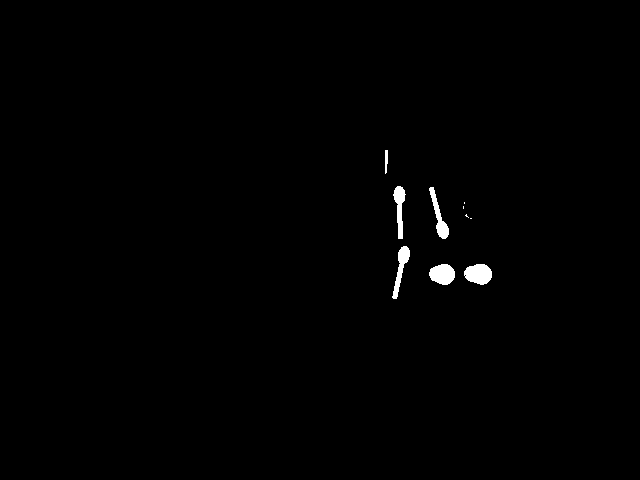

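```bash
python3 - <<'E'
from h import *
ft=grab('top');fs=grab('side')
z1=lambda u,v:(170+u/3.6-.36,160+v/3.6-.36)
z2=lambda u,v:(190+u/2.7-.3,110+v/2.7-.3)
def hsv(f): return cv2.cvtColor(f['img'],cv2.COLOR_RGB2HSV)
# disc contour
h=hsv(ft);m=((h[:,:,1]<60)&(h[:,:,2]>110)).astype(np.uint8)*255
m[:,:200]=0;m[:,261:]=0;m[:195]=0;m[260:]=0
c=max(cv2.findContours(m,cv2.RETR_EXTERNAL,cv2.CHAIN_APPROX_NONE)[0],key=cv2.contourArea)
hl=cv2.convexHull(c)
P=np.array([onz(ft,u,v,.124)[:2] for u,v in hl[:,0]])
(cx,cy),r=cv2.minEnclosingCircle(P.astype(np.float32));print('disc top',cx,cy,r)
e=z2(204,207);print('side disc',onz(fs,*e,.124))
# knob
def dark(f,x0,x1,y0,y1,t=60):
    v=f['img'].max(2);m=np.zeros_like(v);m[y0:y1,x0:x1]=(v[y0:y1,x0:x1]<t)*255
    cs=cv2.findContours(m,cv2.RETR_EXTERNAL,cv2.CHAIN_APPROX_NONE)[0]
    return max(cs,key=cv2.contourArea)
ct=dark(ft,200,222,205,228);cs=dark(fs,250,268,145,180)
print(cv2.boundingRect(ct),cv2.boundingRect(cs))
t=ct[:,0].mean(0);s=cs[:,0].mean(0)
x,y,w,hh=cv2.boundingRect(ct);t=[x+w/2-.5,y+hh/2-.5]
x,y,w,hh=cv2.boundingRect(cs);s=[x+w/2-.5,y+hh/2-.5]
p1,d1=ray(ft,*t);p2,d2=ray(fs,*s)
A=np.stack([d1,-d2],1);k=np.linalg.lstsq(A,p2-p1,rcond=None)[0]
K=(p1+d1*k[0]+p2+d2*k[1])/2;print('knob',K,'gap',np.linalg.norm(p1+d1*k[0]-p2-d2*k[1]),'dist',np.hypot(K[0]-cx,K[1]-cy))
# base edges
for z in (.0,.01,.02):
    a=onz(ft,*z1(347,408),z);b=onz(ft,*z1(728,437),z);print('base front corners',a,b)
    a=onz(fs,*z2(163,380),z);b=onz(fs,*z2(345,594),z);print('    side',a,b)
a=onz(ft,*z1(383,246),.073);b=onz(ft,*z1(717,274),.073);print('tray front top corners',a,b,np.linalg.norm(a-b))
print(np.degrees(np.arctan2(*(a-b)[:2][::-1])))
a=onz(fs,*z2(277,302),.073);b=onz(fs,*z2(443,483),.073);print(' side',a,b,np.linalg.norm(a-b))
# bottles caps
print('brown cap',onz(ft,171.5,179.5,.215),'green cap',onz(ft,124,224,.205))
print('brown cap s',onz(fs,*z2(200,22),.215),'green cap',onz(fs,*z2(50,20),.205))
print('hood edge',onz(ft,*z1(365,15),.15),onz(ft,*z1(775,45),.15))
E
```

```text
disc top 0.5575944781303406 0.2589295208454132 0.07138136774301529
side disc [0.55619392 0.25673397 0.124     ]
(205, 213, 12, 10) (254, 152, 10, 22)
knob [0.57861982 0.30766146 0.1582434 ] gap 0.0012660736938036495 dist 0.053074160615808434
base front corners [0.44147976 0.19118949 0.        ] [ 0.41367052 -0.09907863  0.        ]
    side [0.45270609 0.2042788  0.        ] [ 0.42419755 -0.08385271  0.        ]
base front corners [0.44152178 0.19008922 0.01      ] [ 0.41393346 -0.09787296  0.01      ]
    side [0.4484018 0.1968773 0.01     ] [ 0.42020924 -0.08806074  0.01      ]
base front corners [0.44156379 0.18898895 0.02      ] [ 0.4141964  -0.09666729  0.02      ]
    side [0.44409752 0.1894758  0.02      ] [ 0.41622092 -0.09226877  0.02      ]
tray front top corners [0.5583554  0.15572625 0.073     ] [ 0.53308285 -0.08588528  0.073     ] 0.24292968458955297
84.02857965373843
 side [0.55714085 0.15487187 0.073     ] [ 0.52464716 -0.0928772   0.073     ] 0.24987084456891315
brown cap [0.66296383 0.38470751 0.215     ] green cap [0.56240209 0.4978615  0.205     ]
brown cap s [0.66234431 0.38609516 0.215     ] green cap [0.56287328 0.50036328 0.205     ]
hood edge [0.71063872 0.15933712 0.15      ] [ 0.68389634 -0.12127901  0.15      ]
```

Positions agree between the two views: the knob comes out 53 mm off the wheel axis (52 given) and the spoons at their 149 mm length. The tray yaw is about -5.6°. I'm moving to the knob.

```bash
cat > go.py <<'E'
import sys
from h import *
s=st(); M=rot(s['tool_rot']).as_matrix()
T=np.array(list(map(float,sys.argv[1:4])))
d=M.T@(T-s['tool_pos'])*100
n=np.linalg.norm(d)/4.0
print('tool cm',d.round(2),'rows@4cm',round(n,1),'per row',(d/np.ceil(n)).round(3))
if len(sys.argv)>4:
    az=np.degrees(np.arctan2(M[1,0],M[0,0])); w=float(sys.argv[4])
    t=-((w-az+90)%180-90)   # tool z down: positive turn lowers azimuth
    print('x az',az.round(2),'turn units',(t/6).round(3))
E
python3 -m crank '[[-1.3,3.6,0,0],[-1.3,3.6,0,0],[-1.3,3.6,0,0],[-1.3,3.6,0,0],[-1.3,3.6,0,0],[-1.3,3.6,0,0],[-1.3,3.6,0,0],[-1.3,3.6,0,0],[-1.3,3.6,0,0],[-1.3,3.6,0,0]]' 1
python3 -m crank '[[-1.3,3.6,0,0],[-1.3,3.6,0,0],[-1.3,3.6,0,0],[0,0,0,0],[0,0,0,0]]'
python3 go.py 0.578 0.3065 0.141
```

```text
time: 1.23
tool_pos: [0.4825, 0.3769, 0.2315]
tool_rot: [-0.0, 0.798, 0.603, 0.0]
contact_force: [-0.6, -0.7, 0.0]
gripper_width: 0.996
time: 1.65
tool_pos: [0.5758, 0.3098, 0.231]
tool_rot: [-0.0, 0.799, 0.602, -0.0]
contact_force: [-0.4, 0.3, -0.4]
gripper_width: 1.004
t 1.65 tcp [0.5758 0.3098 0.231 ] F [-0.4  0.3 -0.4] g 1.004 q [ 0.38  0.12  1.54  0.    1.48 -0.91]
x [ 0.275  0.961 -0.   ] y [ 0.961 -0.275 -0.001] z [-0.001 -0.    -1.   ]
tool cm [-0.26  0.31  9.  ] rows@4cm 2.3 per row [-0.086  0.104  2.999]
```

```bash
python3 -m crank '[[-0.3,0.3,2,0],[0,0,3,0],[0,0,3,0],[0,0,1,0],[0,0,0,0]]'
python3 -m crank '[[0,0,0,0],[0,0,0,0],[0,0,0,0],[0,0,0,0],[0,0,0,0],[0,0,0,0]]' 0
python3 - <<'E'
from h import *
st();f=grab('side');cv2.imwrite('pics/k1.png',cv2.resize(f['img'][60:300,150:450],None,fx=2.5,fy=2.5)[:,:,::-1])
E
```

```text
time: 2.07
tool_pos: [0.5732, 0.3076, 0.137]
tool_rot: [-0.001, 0.797, 0.604, -0.004]
contact_force: [0.5, -0.1, -0.3]
gripper_width: 1.001
time: 2.57
tool_pos: [0.5776, 0.3088, 0.1433]
tool_rot: [-0.0, 0.798, 0.603, 0.002]
contact_force: [0.2, 4.2, 3.4]
gripper_width: 0.26
t 2.57 tcp [0.5776 0.3088 0.1433] F [0.2 4.2 3.4] g 0.26 q [ 0.38  0.18  1.62  0.    1.33 -0.92]
x [0.272 0.962 0.004] y [ 0.962 -0.272  0.002] z [ 0.003  0.003 -1.   ]
```

View pics/k1.png

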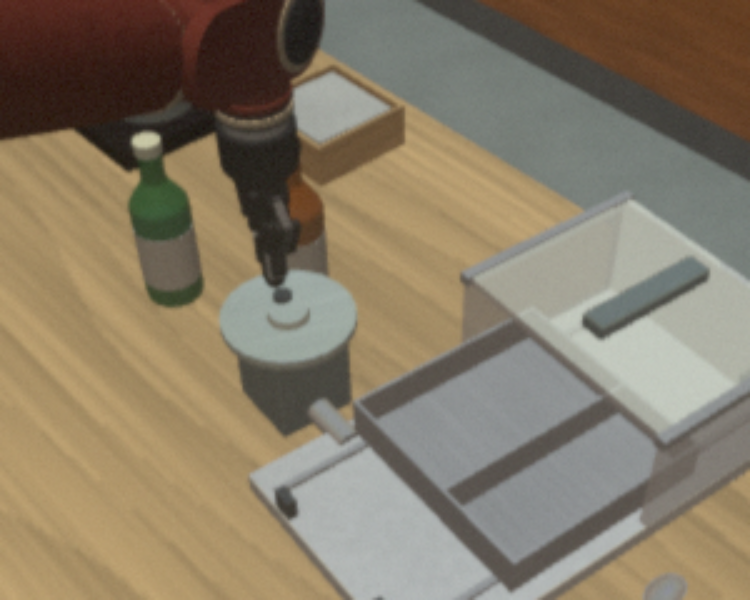

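```bash
python3 -m crank '[[0,-0.6,0,0],[-0.18,-1.35,0,0],[-0.52,-1.25,0,0],[-0.83,-1.08,0,0],[0,0,0,0]]'
python3 -m crank '[[-1.08,-0.83,0,0],[-1.25,-0.52,0,0],[-1.35,-0.18,0,0],[0,0,0,0]]'
python3 go.py 0.557 0.258 0.1433
```

```text
time: 3.03
tool_pos: [0.5303, 0.3057, 0.1433]
tool_rot: [-0.001, 0.797, 0.604, 0.001]
contact_force: [-4.0, 3.7, 8.1]
gripper_width: 0.267
time: 3.37
tool_pos: [0.5063, 0.2727, 0.1433]
tool_rot: [0.0, 0.798, 0.603, 0.001]
contact_force: [-3.7, -0.5, 7.9]
gripper_width: 0.264
t 3.37 tcp [0.5063 0.2727 0.1433] F [-3.7 -0.5  7.9] g 0.264 q [ 0.36  0.    1.81 -0.    1.32 -0.93]
x [0.273 0.962 0.001] y [ 0.962 -0.273  0.001] z [ 0.001  0.    -1.   ]
tool cm [-0.04  5.28  0.  ] rows@4cm 1.3 per row [-1.90e-02  2.64e+00  1.00e-03]
```

Winding works with low forces. I'll continue in 15° rows.

```bash
python3 -m crank '[[-1.35,0.18,0,0],[-1.25,0.52,0,0],[-1.08,0.83,0,0],[-0.83,1.08,0,0],[-0.52,1.25,0,0],[-0.18,1.35,0,0]]'
python3 -m crank '[[0.18,1.35,0,0],[0.52,1.25,0,0],[0.83,1.08,0,0],[1.08,0.83,0,0],[1.25,0.52,0,0],[1.35,0.18,0,0]]'
python3 -m crank '[[1.35,-0.18,0,0],[1.25,-0.52,0,0],[1.08,-0.83,0,0],[0.83,-1.08,0,0],[0.52,-1.25,0,0],[0.18,-1.35,0,0],[0,0,0,0]]'
python3 - <<'E'
from h import *
s=st();p=s['tool_pos'];print(np.hypot(p[0]-.557,p[1]-.258))
f=grab('top');cv2.imwrite('pics/z3.png',cv2.resize(f['img'][160:300,170:390],None,fx=3.6,fy=3.6,interpolation=cv2.INTER_CUBIC)[:,:,::-1])
E
```

```text
time: 3.87
tool_pos: [0.543, 0.2108, 0.1432]
tool_rot: [-0.002, 0.798, 0.603, 0.002]
contact_force: [-2.2, 13.6, 4.8]
gripper_width: 0.266
time: 4.37
tool_pos: [0.6065, 0.2445, 0.1432]
tool_rot: [-0.0, 0.798, 0.603, -0.002]
contact_force: [-9.9, -2.6, 11.6]
gripper_width: 0.264
time: 4.95
tool_pos: [0.5712, 0.3111, 0.1433]
tool_rot: [0.0, 0.797, 0.604, 0.002]
contact_force: [-0.4, 5.0, 5.9]
gripper_width: 0.269
t 4.95 tcp [0.5712 0.3111 0.1433] F [-0.4  5.   5.9] g 0.269 q [ 0.38  0.17  1.63  0.    1.33 -0.91]
x [0.271 0.963 0.004] y [ 0.963 -0.271  0.003] z [ 0.004  0.003 -1.   ]
0.05493466328569559
```

View pics/z3.png

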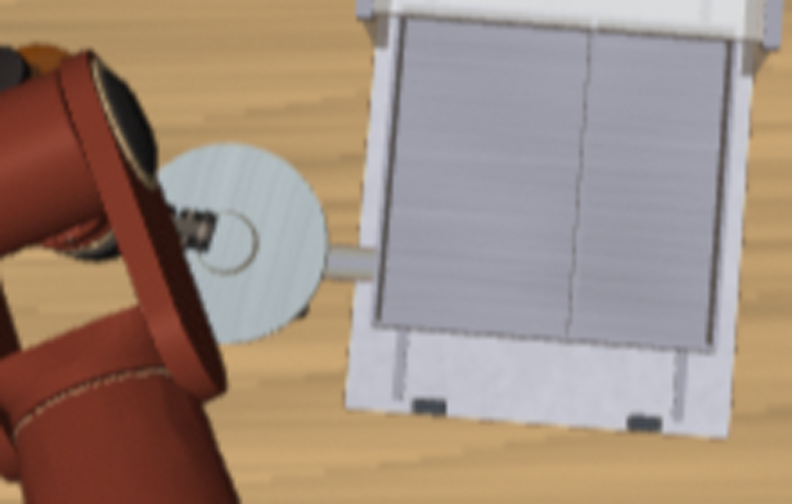

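```bash
python3 -m crank '[[-0.18,-1.35,0,0],[-0.52,-1.25,0,0],[-0.83,-1.08,0,0],[-1.08,-0.83,0,0],[-1.25,-0.52,0,0],[-1.35,-0.18,0,0]]'
python3 -m crank '[[-1.35,0.18,0,0],[-1.25,0.52,0,0],[-1.08,0.83,0,0],[-0.83,1.08,0,0],[-0.52,1.25,0,0],[-0.18,1.35,0,0],[0,0,0,0]]'
python3 -m crank '[[0.18,1.35,0,0],[0.52,1.25,0,0],[0.83,1.08,0,0],[0,0,0,0]]'
python3 -m crank '[[1.08,0.83,0,0],[1.25,0.52,0,0],[0,0,0,0]]'
python3 - <<'E'
from h import *
s=st();p=s['tool_pos'];print(np.hypot(p[0]-.557,p[1]-.258))
f=grab('top');cv2.imwrite('pics/z4.png',cv2.resize(f['img'][160:300,170:390],None,fx=3.6,fy=3.6,interpolation=cv2.INTER_CUBIC)[:,:,::-1])
E
```

```text
time: 5.5
tool_pos: [0.5067, 0.2749, 0.1433]
tool_rot: [-0.001, 0.797, 0.604, 0.002]
contact_force: [2.1, 5.5, 5.7]
gripper_width: 0.266
time: 6.08
tool_pos: [0.5453, 0.2103, 0.1433]
tool_rot: [-0.001, 0.798, 0.603, 0.004]
contact_force: [5.0, 8.1, 3.6]
gripper_width: 0.271
time: 6.42
tool_pos: [0.5833, 0.2161, 0.1433]
tool_rot: [-0.002, 0.798, 0.603, 0.002]
contact_force: [-0.8, 9.6, 6.4]
gripper_width: 0.27
time: 6.67
tool_pos: [0.6017, 0.2343, 0.1433]
tool_rot: [-0.001, 0.797, 0.603, 0.0]
contact_force: [-4.3, 4.8, 9.8]
gripper_width: 0.267
t 6.67 tcp [0.6017 0.2343 0.1433] F [-4.3  4.8  9.8] g 0.267 q [ 0.26  0.17  1.64  0.    1.34 -1.04]
x [0.272 0.962 0.002] y [ 0.962 -0.272 -0.002] z [-0.001  0.002 -1.   ]
0.05056629090932178
```

View pics/z4.png

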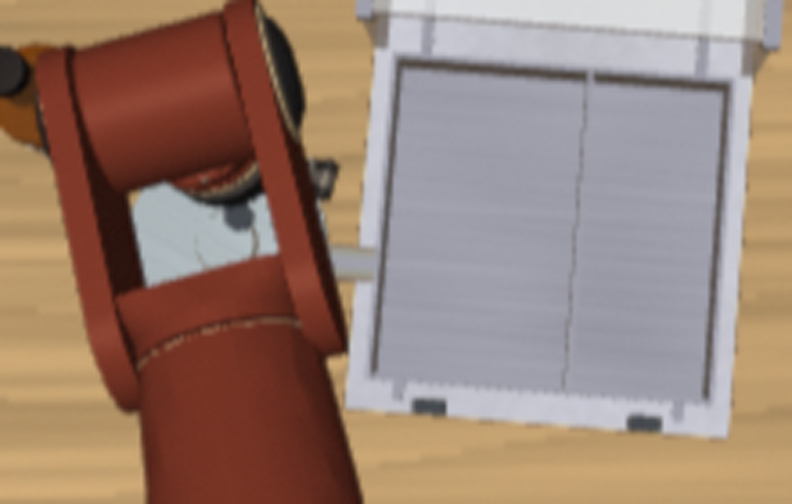

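```bash
for i in 1; do python3 -m crank '[[1.35,0.18,0,0],[1.35,-0.18,0,0],[0,0,0,0]]'
python3 -m crank '[[1.25,-0.52,0,0],[0,0,0,0]]'
python3 -m crank '[[1.08,-0.83,0,0],[0,0,0,0]]'; python3 -m crank '[[0.83,-1.08,0,0],[0,0,0,0]]'; done | grep -v rot
```

```text
time: 6.97
tool_pos: [0.6089, 0.2564, 0.1432]
contact_force: [-4.7, -7.9, 12.0]
gripper_width: 0.262
time: 7.13
tool_pos: [0.6088, 0.2575, 0.1431]
contact_force: [-3.9, -44.6, 17.2]
gripper_width: 0.265
time: 7.3
tool_pos: [0.6063, 0.2593, 0.1432]
contact_force: [-0.5, -76.6, 19.9]
gripper_width: 0.264
time: 7.47
tool_pos: [0.5916, 0.284, 0.1401]
contact_force: [-0.3, 3.3, -0.8]
gripper_width: 0.095
```

The tray hit its front stop with the knob at about (0.609, 0.258), and the jaws then slipped off the knob. I'll lift straight up and look.

```bash
python3 -m crank '[[0,0,-2,0],[0,0,-4,0],[0,0,-4,0],[0,0,-2,0],[-4,-0.5,0,0],[-4,-0.5,0,0],[-4,-0.5,0,0],[-4,-0.5,0,0],[-4,-0.5,0,0],[0,0,0,0]]' 1
python3 - <<'E'
from h import *
st();grab('side','s5.png');f=grab('top');cv2.imwrite('pics/z5.png',cv2.resize(f['img'][150:310,170:400],None,fx=3.4,fy=3.4,interpolation=cv2.INTER_CUBIC)[:,:,::-1])
E
```

```text
time: 8.3
tool_pos: [0.5129, 0.1044, 0.2602]
tool_rot: [0.0, 0.799, 0.601, -0.003]
contact_force: [0.3, -1.1, -0.4]
gripper_width: 0.999
t 8.3 tcp [0.5129 0.1044 0.2602] F [ 0.3 -1.1 -0.4] g 0.999 q [ 0.06 -0.21  1.81 -0.    1.54 -1.23]
x [ 0.278  0.961 -0.005] y [ 0.961 -0.278 -0.002] z [-0.004 -0.004 -1.   ]
```

View pics/z5.png

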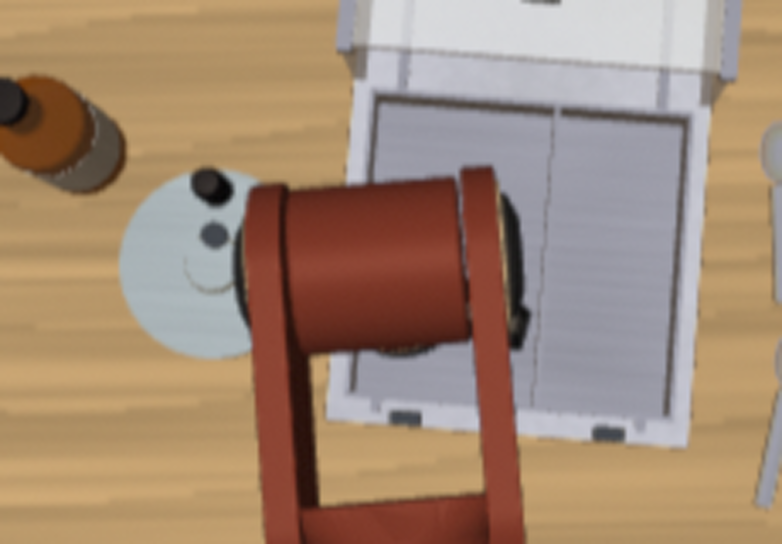

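View pics/s5.png

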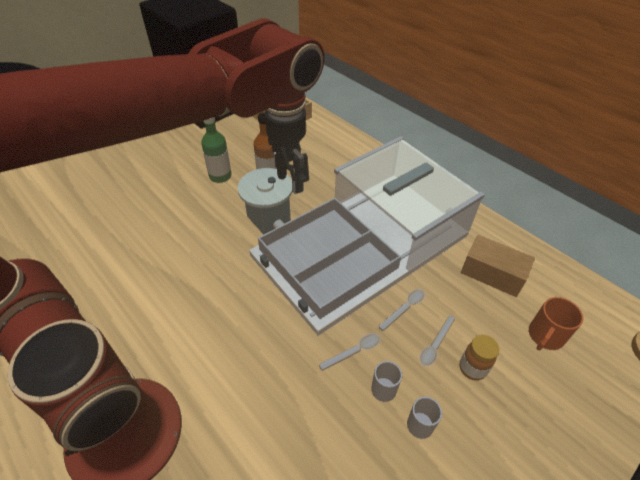

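The knob is now at azimuth of about 0° and the tray front sits against the two stops near (404,418) and (608,433) in the zoom. I'll go over spoon A and check the tray from there with a clear view.

```bash
python3 go.py 0.4375 -0.174 0.16 76.5
```

```text
t 8.4 tcp [0.5147 0.1081 0.2608] F [ 0.2  0.1 -0.1] g 1.002 q [ 0.07 -0.2   1.8  -0.    1.54 -1.23]
x [ 0.275  0.961 -0.001] y [ 0.961 -0.275 -0.001] z [-0.001 -0.001 -1.   ]
tool cm [-29.23   0.36  10.1 ] rows@4cm 7.7 per row [-3.654  0.045  1.263]
x az 74.02 turn units -0.414
```

```bash
python3 -m crank '[[-3.6,0,0.5,0],[-3.6,0,0.5,0],[-3.6,0,1,0],[-3.6,0,1.5,0],[-3.6,0,1.5,0],[-3.6,0,1.5,0],[-3.6,0.2,1.5,0],[-3.6,0.2,1.5,0],[-0.4,0,0.6,-0.4],[0,0,0,0]]' 0.5
python3 - <<'E'
from meas import *
st();f=grab('top','t6.png');fs=grab('side','s6.png')
cv2.imwrite('pics/z6.png',cv2.resize(f['img'][150:310,180:400],None,fx=3.6,fy=3.6,interpolation=cv2.INTER_CUBIC)[:,:,::-1])
E
```

```text
time: 9.23
tool_pos: [0.4384, -0.173, 0.1579]
tool_rot: [-0.002, 0.785, 0.619, -0.001]
contact_force: [0.3, 1.2, 0.1]
gripper_width: 0.501
t 9.23 tcp [ 0.4384 -0.173   0.1579] F [0.3 1.2 0.1] g 0.501 q [-0.53 -0.27  2.03 -0.    1.38 -1.87]
x [0.234 0.972 0.001] y [ 0.972 -0.234 -0.005] z [-0.005  0.002 -1.   ]
```

View pics/z6.png

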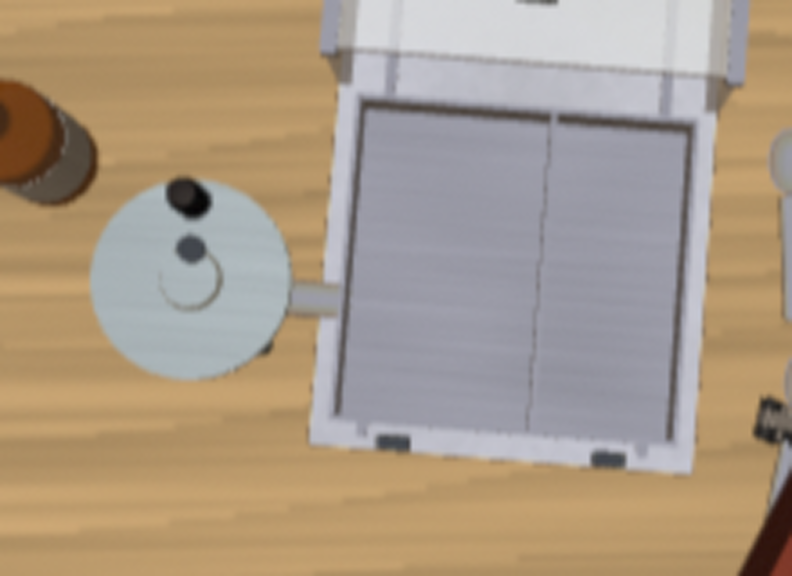

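View pics/s6.png

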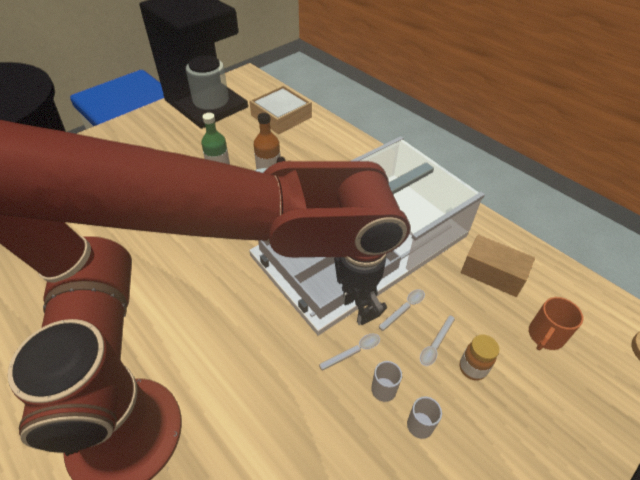

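```bash
python3 - <<'E'
from meas import *
f=grab('top')
z=lambda u,v:(180+u/3.6-.36,150+v/3.6-.36)
C={k:onz(f,*z(*v),.073)[:2] for k,v in dict(bl=(361,98),br=(696,122),fl=(336,414),fr=(673,438)).items()}
for k in C: print(k,C[k].round(4))
print('widths',np.linalg.norm(C['bl']-C['br']),np.linalg.norm(C['fl']-C['fr']),'len',np.linalg.norm(C['bl']-C['fl']),np.linalg.norm(C['br']-C['fr']))
e=C['bl']-C['br'];print(np.degrees(np.arctan2(e[1],e[0]))-90);e=C['fl']-C['fr'];print(np.degrees(np.arctan2(e[1],e[0]))-90)
e=C['bl']-C['fl'];print(np.degrees(np.arctan2(e[1],e[0])));e=C['br']-C['fr'];print(np.degrees(np.arctan2(e[1],e[0])))
ctr=sum(C.values())/4;h=np.array([.9952,-.0976]);l=np.array([.0976,.9952])
print('ctr',ctr,'spoonbay',ctr+l*.052,'cupbay',ctr-l*.072)
d=onz(f,*z(551,115),.073)[:2];print('divider back',(d-ctr)@l,(d-ctr)@h)
print('knob now',onz(f,*z(188,190),.185), 'base front',onz(f,*z(310,440),.01))
for box in((385,520,150,330),):
    for a,c in items(f,*box):
        P,an,L,W=spoon(f,c);print('  ',a,P.round(4),round(an,1),L.round(3),W.round(3))
# jar
hsv=cv2.cvtColor(f['img'],cv2.COLOR_RGB2HSV)
print('jar lid',onz(f,480,205,.095))
E
```

```text
bl [0.6935 0.1437]
br [ 0.6706 -0.101 ]
fl [0.463  0.1649]
fr [ 0.4409 -0.0774]
widths 0.24574099498795154 0.2432745617534543 len 0.2314945724531186 0.23093501616618267
-5.339654302237079
-5.205698023595943
-5.247788567905229
-5.859668767194429
ctr [0.56699326 0.03256948] spoonbay [0.57206846 0.08431988] cupbay [ 0.55996606 -0.03908492]
divider back -0.01671771918769319 0.11317493776255028
knob now [0.61096697 0.25023626 0.185     ] base front [0.4445576  0.19081405 0.01      ]
   100.0 [ 0.4262 -0.4103] -4.6 0.055 0.031
   455.0 [ 0.4639 -0.1862] -36.9 0.146 0.049
   296.0 [ 0.5987 -0.2849] -167.2 0.147 0.032
   293.0 [ 0.6022 -0.1799] -0.6 0.145 0.033
jar lid [ 0.60492661 -0.37129208  0.095     ]
```

```bash
python3 go.py 0.4375 -0.174 0.004 76.5
```

```text
t 9.38 tcp [ 0.4404 -0.1716  0.1607] F [-0.1 -0.1  1.6] g 0.504 q [-0.53 -0.27  2.03  0.    1.38 -1.87]
x [0.231 0.973 0.   ] y [ 0.973 -0.231  0.   ] z [ 0.  0. -1.]
tool cm [-0.31 -0.23 15.67] rows@4cm 3.9 per row [-0.078 -0.057  3.917]
x az 76.63 turn units 0.022
```

```bash
python3 - <<'E'
from h import *
f=grab('top')
v=f['img'].max(2);m=np.zeros_like(v);m[190:215,222:245]=(v[190:215,222:245]<60)*255
c=max(cv2.findContours(m,cv2.RETR_EXTERNAL,cv2.CHAIN_APPROX_NONE)[0],key=cv2.contourArea)
x,y,w,h=cv2.boundingRect(c);print(x,y,w,h)
K=onz(f,x+w/2-.5,y+h/2-.5,.155);print(K)
for C in((.557,.2585),(.5575,.259)):print(np.hypot(*(K[:2]-C)),np.degrees(np.arctan2(*(K[:2]-C)[::-1])))
E
```

```text
227 200 11 10
[0.61041413 0.25544368 0.155     ]
0.05350149773854135 -3.2748597760289546
0.05303350315175242 -3.8450303829959447
```

Bay geometry checks out: inner width 0.244 m and length 0.231 m, with the knob within about 3° (0.5 mm of tray) of the stall point. Now I'll grasp spoon A.

```bash
python3 -m crank '[[-0.3,-0.2,3.5,0],[0,0,3.5,0],[0,0,3.5,0],[0,0,3,0],[0,0,2.1,0],[0,0,0,0]]'
python3 - <<'E'
from h import *
st();f=grab('side');cv2.imwrite('pics/g7.png',cv2.resize(f['img'][260:460,280:500],None,fx=3,fy=3)[:,:,::-1])
E
```

```text
time: 9.93
tool_pos: [0.4343, -0.1716, 0.0002]
tool_rot: [-0.004, 0.784, 0.62, -0.002]
contact_force: [-0.6, 0.6, -0.7]
gripper_width: 0.502
t 9.93 tcp [ 4.343e-01 -1.716e-01  2.000e-04] F [-0.6  0.6 -0.7] g 0.502 q [-0.54 -0.05  2.13  0.    1.06 -1.87]
x [0.23  0.973 0.003] y [ 0.973 -0.23  -0.008] z [-0.007  0.005 -1.   ]
```

View pics/g7.png

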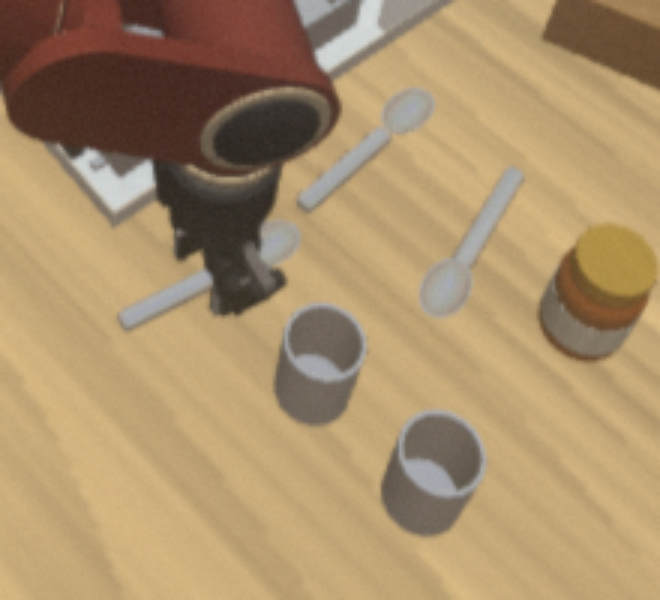

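```bash
python3 -m crank '[[0,0,0,0],[0,0,0,0],[0,0,0,0],[0,0,0,0],[0,0,0,0]]' 0
python3 -m crank '[[0,0,-2,0],[0,0,-4,0],[0,0,-4,0],[0,0,-3,0],[0,0,0,0]]'
python3 go.py 0.5571 0.0858 0.135 84.5
```

```text
time: 10.4
tool_pos: [0.4392, -0.1756, 0.0071]
tool_rot: [0.002, 0.785, 0.62, 0.001]
contact_force: [-0.0, 1.7, 7.9]
gripper_width: 0.147
time: 10.82
tool_pos: [0.4416, -0.1774, 0.1437]
tool_rot: [0.008, 0.785, 0.62, 0.003]
contact_force: [0.5, -0.1, -0.0]
gripper_width: 0.145
t 10.82 tcp [ 0.4416 -0.1774  0.1437] F [ 0.5 -0.1 -0. ] g 0.145 q [-0.54 -0.26  2.05 -0.    1.33 -1.88]
x [ 0.232  0.973 -0.005] y [ 0.973 -0.232  0.015] z [ 0.014 -0.008 -1.   ]
tool cm [28.28  5.12  0.81] rows@4cm 7.2 per row [3.536 0.64  0.101]
x az 76.6 turn units -1.317
```

```bash
python3 go.py 0.556 0.1263 0.135 84.6
```

```text
t 10.82 tcp [ 0.4416 -0.1774  0.1437] F [ 0.5 -0.1 -0. ] g 0.145 q [-0.54 -0.26  2.05 -0.    1.33 -1.88]
x [ 0.232  0.973 -0.005] y [ 0.973 -0.232  0.015] z [ 0.014 -0.008 -1.   ]
tool cm [32.2   4.08  0.77] rows@4cm 8.1 per row [3.578 0.453 0.086]
x az 76.6 turn units -1.334
```

```bash
python3 -m crank '[[3.6,0.5,0,0],[3.6,0.5,0,0],[3.6,0.5,0,0],[3.6,0.5,0,0],[3.6,0.5,0,0],[3.6,0.5,0,0],[3.6,0.5,0,0],[3.5,0.2,0,0],[3.4,0.3,0,0],[0,0,0,0]]'
python3 -m crank '[[0,0,0,-0.65],[0,0,0,-0.65],[0,0,0,0],[0,0,0,0]]'
python3 go.py 0.556 0.1263 0.06 84.6; python3 - <<'E'
from h import *
f=grab('side');cv2.imwrite('pics/p8.png',cv2.resize(f['img'][100:400,200:500],None,fx=2,fy=2)[:,:,::-1])
E
```

```text
time: 11.65
tool_pos: [0.5515, 0.1331, 0.1349]
tool_rot: [-0.0, 0.783, 0.622, 0.002]
contact_force: [-0.4, 0.1, -0.5]
gripper_width: 0.146
time: 11.98
tool_pos: [0.5503, 0.128, 0.1344]
tool_rot: [0.0, 0.741, 0.671, 0.0]
contact_force: [0.8, 0.1, -0.2]
gripper_width: 0.143
t 11.98 tcp [0.5503 0.128  0.1344] F [ 0.8  0.1 -0.2] g 0.143 q [ 0.1  -0.01  1.84 -0.    1.31 -1.37]
x [ 0.1    0.995 -0.   ] y [ 0.995 -0.1    0.   ] z [ 0. -0. -1.]
tool cm [-0.11  0.58  7.44] rows@4cm 1.9 per row [-0.054  0.292  3.72 ]
x az 84.29 turn units -0.052
```

View pics/p8.png

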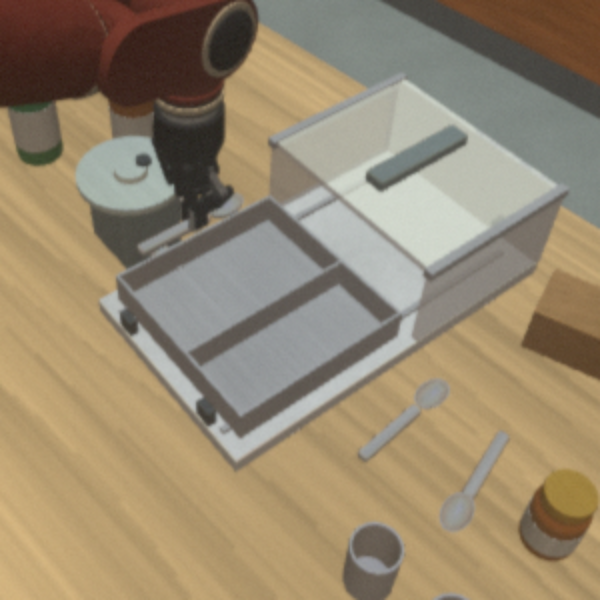

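```bash
python3 -m crank '[[-0.1,0.6,2,0],[0,0,3,0],[0,0,2.5,0],[0,0,1.5,0],[0,0,0,0],[0,0,0,0]]'
python3 go.py 0.556 0.1263 0.037 84.6
```

```text
time: 12.53
tool_pos: [0.5559, 0.1263, 0.0441]
tool_rot: [-0.0, 0.741, 0.671, -0.001]
contact_force: [-0.2, -1.0, -0.1]
gripper_width: 0.148
t 12.53 tcp [0.5559 0.1263 0.0441] F [-0.2 -1.  -0.1] g 0.148 q [ 0.09  0.12  1.88 -0.    1.15 -1.38]
x [ 0.099  0.995 -0.   ] y [ 0.995 -0.099 -0.001] z [-0.001 -0.    -1.   ]
tool cm [0.   0.01 0.71] rows@4cm 0.2 per row [0.001 0.012 0.705]
x az 84.32 turn units -0.046
```

```bash
python3 -m crank '[[0,0,0.4,0],[0,0,0,0],[0,0,0,0]]'
python3 -m crank '[[0,0,0,0],[0,0,0,0],[0,0,0,0],[0,0,0,0]]' 0.3
python3 -m crank '[[0,0,-2,0],[0,0,-3,0],[0,0,-4,0],[0,0,0,0]]'
python3 go.py 0.6024 -0.179 0.12 90
```

```text
time: 12.78
tool_pos: [0.5568, 0.1267, 0.0413]
tool_rot: [0.0, 0.741, 0.672, 0.001]
contact_force: [0.5, -0.3, -1.2]
gripper_width: 0.145
time: 13.12
tool_pos: [0.5565, 0.1267, 0.0407]
tool_rot: [0.0, 0.741, 0.672, 0.0]
contact_force: [-0.5, -0.4, -0.5]
gripper_width: 0.301
time: 13.45
tool_pos: [0.5614, 0.1273, 0.1395]
tool_rot: [0.004, 0.741, 0.672, 0.006]
contact_force: [1.6, 0.1, 1.3]
gripper_width: 0.299
t 13.45 tcp [0.5614 0.1273 0.1395] F [1.6 0.1 1.3] g 0.299 q [ 0.09  0.    1.82 -0.    1.3  -1.38]
x [0.097 0.995 0.003] y [ 0.995 -0.097  0.014] z [ 0.014  0.001 -1.   ]
tool cm [-30.09   7.04   1.96] rows@4cm 7.7 per row [-3.761  0.88   0.246]
x az 84.41 turn units -0.932
```

```bash
python3 -m crank '[[-3.8,0.9,0,0],[-3.8,0.9,0,0],[-3.8,0.9,0,0],[-3.8,0.9,0,0],[-3.8,0.9,0,0],[-3.8,0.9,0,0],[-3.7,0.9,0,0],[-3.6,0.8,0,0],[0,0,1,-0.9],[0,0,0,0]]' 0.5
python3 - <<'E'
from meas import *
f=grab('top','t9.png')
for a,c in items(f,385,520,150,330): P,an,L,W=spoon(f,c);print('top',a,P.round(4),round(an,1),L.round(3),W.round(3))
f=grab('side','s9.png')
for a,c in items(f,310,470,280,450): P,an,L,W=spoon(f,c);print('side',a,P.round(4),round(an,1),L.round(3),W.round(3))
E
python3 go.py 0.6024 -0.179 0.004 90
```

```text
time: 14.28
tool_pos: [0.5968, -0.1817, 0.1189]
tool_rot: [-0.001, 0.709, 0.705, -0.0]
contact_force: [-0.6, 0.9, -0.9]
gripper_width: 0.498
top 193.0 [ 0.4222 -0.3018] 132.5 0.055 0.038
top 416.0 [ 0.4284 -0.3867] -94.1 0.074 0.055
top 112.5 [ 0.5708 -0.2883] -176.5 0.064 0.024
top 264.0 [ 0.6731 -0.1925] 149.0 0.144 0.03
side 985.0 [ 0.445  -0.3686] 14.4 0.085 0.057
side 863.5 [ 0.4458 -0.269 ] 27.7 0.088 0.057
side 448.0 [ 0.6006 -0.2833] -168.4 0.146 0.032
side 449.5 [ 0.6191 -0.1756] 4.0 0.184 0.039
side 2586.5 [ 0.5423 -0.0774] 166.2 0.25 0.138
t 14.38 tcp [ 0.597  -0.1795  0.1196] F [-0.4 -0.2 -0.3] g 0.496 q [-0.41  0.14  1.71  0.    1.29 -1.98]
x [0.006 1.    0.001] y [ 1.    -0.006 -0.001] z [-0.001  0.001 -1.   ]
tool cm [ 0.04  0.55 11.56] rows@4cm 2.9 per row [0.013 0.185 3.854]
x az 89.66 turn units -0.056
```

View pics/s9.png

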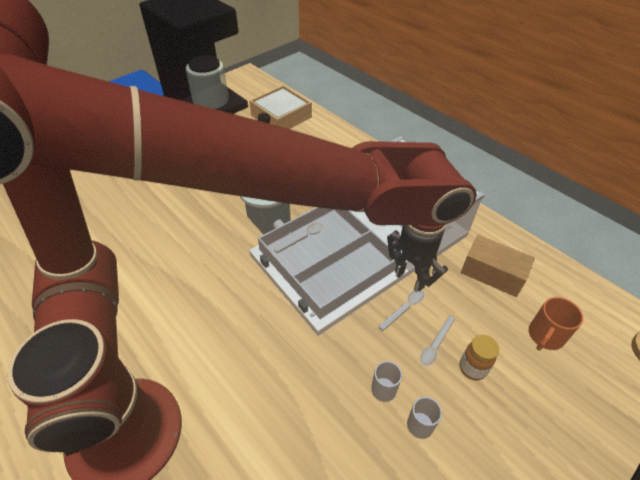

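Spoon A is lying in the wide bay and spoon C is unmoved, so I'm descending on C.

```bash
python3 -m crank '[[0,0.5,3.5,0],[0,0,3.5,0],[0,0,3,0],[0,0,1.5,0],[0,0,0,0],[0,0,0,0]]'
python3 -m crank '[[0,0,0,0],[0,0,0,0],[0,0,0,0],[0,0,0,0],[0,0,0,0]]' 0
python3 -m crank '[[0,0,-2,0],[0,0,-4,0],[0,0,-4,0],[0,0,-3,0],[0,0,0,0]]'
python3 go.py 0.5521 0.0865 0.135 84.6
```

```text
time: 14.88
tool_pos: [0.6025, -0.1789, 0.0054]
tool_rot: [-0.0, 0.708, 0.706, -0.0]
contact_force: [-0.8, -0.1, -0.0]
gripper_width: 0.498
time: 15.3
tool_pos: [0.6046, -0.1805, 0.0085]
tool_rot: [0.002, 0.708, 0.706, 0.001]
contact_force: [-1.2, 1.3, 6.5]
gripper_width: 0.144
time: 15.72
tool_pos: [0.6074, -0.182, 0.1457]
tool_rot: [0.008, 0.708, 0.706, 0.003]
contact_force: [0.9, -2.0, 0.5]
gripper_width: 0.145
t 15.72 tcp [ 0.6074 -0.182   0.1457] F [ 0.9 -2.   0.5] g 0.145 q [-0.41  0.13  1.68 -0.    1.32 -1.98]
x [ 0.004  1.    -0.006] y [ 1.    -0.004  0.015] z [ 0.015 -0.007 -1.   ]
tool cm [26.83 -5.64  0.82] rows@4cm 6.9 per row [ 3.833 -0.806  0.117]
x az 89.79 turn units 0.864
```

```bash
python3 -m crank '[[3.8,-0.8,0,0],[3.8,-0.8,0,0],[3.8,-0.8,0,0],[3.8,-0.8,0,0],[3.8,-0.8,0,0],[3.8,-0.6,0,0],[3.8,-0.4,0,0],[0,0,1,0.9],[0,0,0,0],[0,0,0,0]]'
python3 go.py 0.5521 0.0865 0.045 84.6
```

```text
time: 16.55
tool_pos: [0.5528, 0.0864, 0.1248]
tool_rot: [-0.0, 0.74, 0.673, -0.001]
contact_force: [-0.9, -0.3, -0.5]
gripper_width: 0.142
t 16.55 tcp [0.5528 0.0864 0.1248] F [-0.9 -0.3 -0.5] g 0.142 q [ 0.02 -0.01  1.86 -0.    1.29 -1.45]
x [ 0.095  0.995 -0.001] y [ 0.995 -0.095 -0.001] z [-0.001 -0.    -1.   ]
tool cm [ 0.01 -0.07  7.98] rows@4cm 2.0 per row [ 3.00e-03 -3.30e-02  3.99e+00]
x az 84.55 turn units -0.008
```

```bash
python3 -m crank '[[0,0,3,0],[0,0,3,0],[0,0,2,0],[0,0,0.5,0],[0,0,0,0],[0,0,0,0]]'
python3 -m crank '[[0,0,0,0],[0,0,0,0],[0,0,0,0],[0,0,0,0]]' 0.3
python3 -m crank '[[0,0,-2,0],[0,0,-3,0],[0,0,-4,0],[0,0,0,0]]'
python3 go.py 0.5996 -0.2843 0.12 102
```

```text
time: 17.05
tool_pos: [0.5541, 0.0851, 0.0409]
tool_rot: [0.0, 0.741, 0.671, 0.0]
contact_force: [0.4, 0.9, -0.3]
gripper_width: 0.145
time: 17.38
tool_pos: [0.5539, 0.0862, 0.0409]
tool_rot: [0.0, 0.741, 0.672, 0.0]
contact_force: [-0.2, -0.3, 1.0]
gripper_width: 0.3
time: 17.72
tool_pos: [0.5586, 0.0866, 0.1395]
tool_rot: [0.005, 0.741, 0.672, 0.006]
contact_force: [1.5, 0.3, 2.5]
gripper_width: 0.302
t 17.72 tcp [0.5586 0.0866 0.1395] F [1.5 0.3 2.5] g 0.302 q [ 0.02 -0.02  1.85  0.    1.3  -1.45]
x [0.097 0.995 0.002] y [ 0.995 -0.097  0.014] z [ 0.015  0.    -1.   ]
tool cm [-36.52   7.66   1.99] rows@4cm 9.3 per row [-3.652  0.766  0.199]
x az 84.42 turn units -2.93
```

```bash
python3 -m crank '[[-3.7,0.8,0,-0.3],[-3.7,0.8,0,-0.3],[-3.7,0.8,0,-0.3],[-3.7,0.6,0,-0.3],[-3.7,0.6,0,-0.3],[-3.7,0.5,0,-0.3],[-3.7,0.4,0,-0.3],[-3.7,0.3,0,-0.3],[-3.7,0,0.5,-0.3],[0,0,0,0]]' 0.4
python3 - <<'E'
from meas import *
ft=grab('top','t10.png');fs=grab('side','s10.png')
for n,f,b in(('top',ft,(455,500,185,225)),('side',fs,(450,510,325,390))):
    h=cv2.cvtColor(f['img'],cv2.COLOR_RGB2HSV)
    m=np.zeros(h.shape[:2],np.uint8);x0,x1,y0,y1=b
    s=h[y0:y1,x0:x1];m[y0:y1,x0:x1]=((s[:,:,1]>150)&(s[:,:,2]>90))*255
    c=max(cv2.findContours(m,cv2.RETR_EXTERNAL,cv2.CHAIN_APPROX_NONE)[0],key=cv2.contourArea)
    print(n,cv2.boundingRect(c))
    cv2.imwrite(f'pics/jar_{n}.png',cv2.resize(f['img'][y0-10:y1+10,x0-10:x1+10],None,fx=6,fy=6,interpolation=cv2.INTER_CUBIC)[:,:,::-1])
E
python3 go.py 0.5996 -0.2843 0.12 102
```

```text
time: 18.55
tool_pos: [0.6109, -0.252, 0.1251]
tool_rot: [0.001, 0.64, 0.768, -0.001]
contact_force: [-0.6, -0.0, -0.7]
gripper_width: 0.399
top (455, 185, 45, 18)
side (467, 336, 31, 33)
t 18.65 tcp [ 0.6105 -0.2471  0.125 ] F [ 0.2  0.3 -0.4] g 0.398 q [-0.5   0.21  1.62  0.    1.31 -2.25]
x [-0.182  0.983  0.001] y [ 0.983  0.182 -0.   ] z [-0.  0. -1.]
tool cm [-3.46 -1.74  0.49] rows@4cm 1.0 per row [-3.463 -1.744  0.494]
x az 100.46 turn units -0.257
```

View pics/jar_top.png

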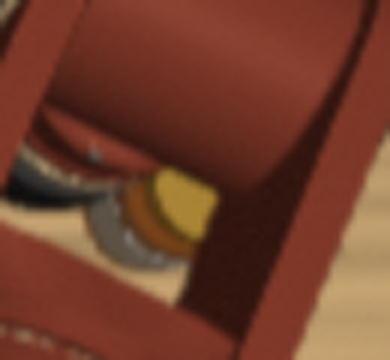

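View pics/s10.png

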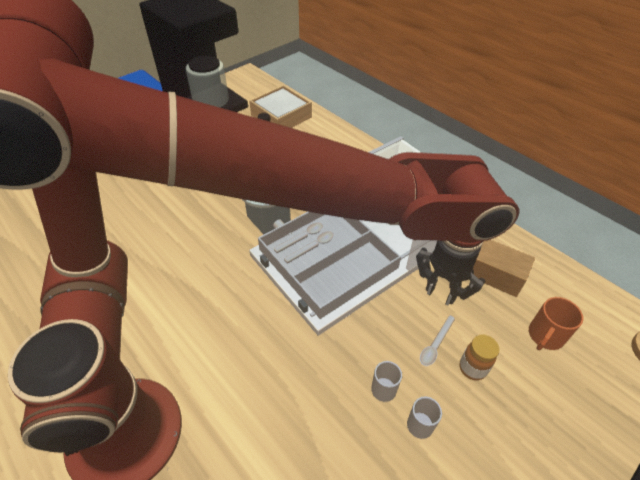

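```bash
python3 - <<'E'
from meas import *
ft=grab('top');fs=grab('side')
for n,f,fn,b in(('top',ft,'top0.png',(462,495,190,225)),('side',fs,'s10.png',(460,505,330,385))):
    im=cv2.imread('pics/'+fn);h=cv2.cvtColor(im,cv2.COLOR_BGR2HSV);x0,x1,y0,y1=b
    # yellow lid
    s=h[y0:y1,x0:x1];m=np.zeros(h.shape[:2],np.uint8);m[y0:y1,x0:x1]=((s[:,:,0]>=20)&(s[:,:,0]<=30)&(s[:,:,1]>160))*255
    c=max(cv2.findContours(m,cv2.RETR_EXTERNAL,cv2.CHAIN_APPROX_NONE)[0],key=cv2.contourArea)
    x,y,w,hh=cv2.boundingRect(c);print(n,x,y,w,hh,onz(f,x+w/2-.5,y+hh/2-.5,.095).round(4), 'diam',(np.linalg.norm(onz(f,x,y+hh/2,.095)-onz(f,x+w,y+hh/2,.095))).round(3))
    
for P in ([.605,-.371,.0],[.605,-.371,.095]):print(proj(ft,P),proj(fs,P))
E
```

```text
top 471 196 20 19 [ 0.6049 -0.3726  0.095 ] diam 0.051Traceback (most recent call last):
  File "<stdin>", line 7, in <module>
ValueError: max() iterable argument is empty
```

Jar centre is about (0.605,-0.372), which leaves roughly 11-14 mm clearance. I'll grip spoon B slightly towards its handle end, with the jaws only 40% open.

```bash
python3 go.py 0.612 -0.2815 0.12 102;python3 -m crank '[[-3.3,-0.4,0.3,-0.25],[0,0,0,0],[0,0,0,0]]';python3 go.py 0.612 -0.2815 0.005 102
```

```text
t 18.75 tcp [ 0.6105 -0.2451  0.1252] F [ 0.5  0.7 -0.3] g 0.398 q [-0.49  0.21  1.62  0.    1.31 -2.25]
x [-0.184  0.983  0.001] y [ 0.983  0.184 -0.   ] z [-0.     0.001 -1.   ]
tool cm [-3.61 -0.53  0.51] rows@4cm 0.9 per row [-3.609 -0.526  0.515]
x az 100.62 turn units -0.23
time: 19.0
tool_pos: [0.6128, -0.2784, 0.1224]
tool_rot: [-0.0, 0.629, 0.778, 0.0]
contact_force: [0.0, -0.7, 0.1]
gripper_width: 0.401
t 19.0 tcp [ 0.6128 -0.2784  0.1224] F [ 0.  -0.7  0.1] g 0.401 q [-0.54  0.25  1.58  0.    1.31 -2.32]
x [-0.21   0.978  0.   ] y [0.978 0.21  0.   ] z [ 0.  0. -1.]
tool cm [-0.29 -0.14 11.74] rows@4cm 2.9 per row [-0.095 -0.048  3.914]
x az 102.09 turn units 0.016
```

```bash
python3 -m crank '[[-0.3,-0.1,3,0],[0,0,3,0],[0,0,3,0],[0,0,2,0],[0,0,0.7,0],[0,0,0,0],[0,0,0,0]]'
python3 - <<'E'
from h import *
st();f=grab('side');cv2.imwrite('pics/g11.png',cv2.resize(f['img'][260:460,340:540],None,fx=3,fy=3)[:,:,::-1])
E
```

```text
time: 19.58
tool_pos: [0.613, -0.2814, 0.0063]
tool_rot: [0.0, 0.628, 0.778, 0.0]
contact_force: [0.7, -0.5, -1.0]
gripper_width: 0.402
t 19.58 tcp [ 0.613  -0.2814  0.0063] F [ 0.7 -0.5 -1. ] g 0.402 q [-0.54  0.38  1.63  0.    1.13 -2.32]
x [-0.211  0.978 -0.   ] y [0.978 0.211 0.001] z [ 0.001 -0.    -1.   ]
```

View pics/g11.png

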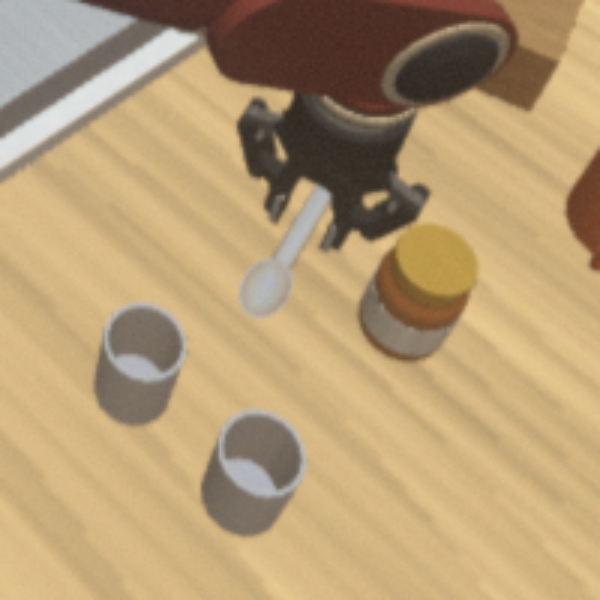

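```bash
python3 -m crank '[[0,0,0,0],[0,0,0,0],[0,0,0,0],[0,0,0,0],[0,0,0,0]]' 0
python3 -m crank '[[0,0,-2,0],[0,0,-4,0],[0,0,-4,0],[0,0,-3,0],[0,0,0,0],[0,0,0,0]]'
python3 go.py 0.563 0.0452 0.135 84.6
```

```text
time: 20.05
tool_pos: [0.6141, -0.2829, 0.0082]
tool_rot: [0.002, 0.629, 0.778, 0.001]
contact_force: [-1.1, 1.6, 6.4]
gripper_width: 0.14
time: 20.55
tool_pos: [0.6141, -0.2833, 0.1394]
tool_rot: [0.003, 0.629, 0.778, 0.0]
contact_force: [0.8, -0.2, -1.7]
gripper_width: 0.143
t 20.55 tcp [ 0.6141 -0.2833  0.1394] F [ 0.8 -0.2 -1.7] g 0.143 q [-0.54  0.23  1.57 -0.    1.33 -2.32]
x [-0.209  0.978 -0.005] y [0.978 0.209 0.005] z [ 0.006 -0.004 -1.   ]
tool cm [33.2   1.88  0.29] rows@4cm 8.3 per row [3.688 0.209 0.032]
x az 102.09 turn units 2.915
```

```bash
python3 -m crank '[[3.7,0.2,0,0],[3.7,0.2,0,0],[3.7,0.2,0,0],[3.7,0.2,0,0],[3.7,0.2,0,0],[3.7,0.2,0,0],[3.7,0.2,0,0],[3.7,0.2,0,0],[3.6,0.2,0,0],[0,0,0,0]]'
python3 -m crank '[[0,0,0,0.9],[0,0,0,1],[0,0,0,1],[0,0,0,0],[0,0,0,0]]'
python3 go.py 0.563 0.0452 0.045 84.6
```

```text
time: 21.38
tool_pos: [0.5575, 0.0515, 0.1327]
tool_rot: [-0.003, 0.627, 0.779, -0.0]
contact_force: [0.0, -0.6, -1.2]
gripper_width: 0.142
time: 21.8
tool_pos: [0.5594, 0.046, 0.1336]
tool_rot: [-0.001, 0.738, 0.675, -0.001]
contact_force: [0.4, -0.5, -0.4]
gripper_width: 0.146
t 21.8 tcp [0.5594 0.046  0.1336] F [ 0.4 -0.5 -0.4] g 0.146 q [-0.05 -0.02  1.85 -0.    1.31 -1.53]
x [ 0.09   0.996 -0.   ] y [ 0.996 -0.09  -0.003] z [-0.003  0.    -1.   ]
tool cm [-0.04  0.39  8.86] rows@4cm 2.2 per row [-0.014  0.13   2.952]
x az 84.84 turn units 0.039
```

```bash
python3 -m crank '[[0,0.4,3,0],[0,0,3,0],[0,0,2,0],[0,0,1.3,0],[0,0,0,0],[0,0,0,0]]'
python3 -m crank '[[0,0,0,0],[0,0,0,0],[0,0,0,0],[0,0,0,0]]' 0.3
python3 -m crank '[[0,0,-2,0],[0,0,-3,0],[0,0,-4,0],[0,0,0,0],[0,0,0,0]]'
python3 go.py 0.44 -0.28 0.15 84.6
```

```text
time: 22.3
tool_pos: [0.5641, 0.0456, 0.0416]
tool_rot: [-0.0, 0.739, 0.674, -0.0]
contact_force: [0.4, -1.1, -0.4]
gripper_width: 0.143
time: 22.63
tool_pos: [0.5648, 0.0458, 0.0429]
tool_rot: [0.0, 0.739, 0.674, 0.0]
contact_force: [1.0, -0.2, -1.0]
gripper_width: 0.299
time: 23.05
tool_pos: [0.567, 0.0458, 0.1365]
tool_rot: [0.003, 0.739, 0.674, 0.003]
contact_force: [0.5, 0.0, -0.1]
gripper_width: 0.301
t 23.05 tcp [0.567  0.0458 0.1365] F [ 0.5  0.  -0.1] g 0.301 q [-0.05 -0.01  1.84  0.    1.3  -1.53]
x [0.092 0.996 0.   ] y [ 0.996 -0.092  0.008] z [ 0.008 -0.    -1.   ]
tool cm [-33.61  -9.63  -1.44] rows@4cm 8.7 per row [-3.734 -1.07  -0.16 ]
x az 84.71 turn units 0.018
```

```bash
python3 -m crank '[[-3.7,-1.1,-0.2,0],[-3.7,-1.1,-0.2,0],[-3.7,-1.1,-0.2,0],[-3.7,-1.1,-0.2,0],[-3.7,-1.1,-0.2,0],[-3.7,-1.1,-0.2,0],[-3.7,-1.1,-0.2,0],[-3.7,-1,0,0],[-3.7,-1,0,0],[0,0,0,0]]' 1
python3 - <<'E'
from meas import *
st();f=grab('top','t12.png');fs=grab('side','s12.png')
def cupT(u0,v0,w,h): # rim at right end in top view
    return onz(f,u0+w-10.4-.5,v0+h/2-.5,.075)
for a,c in items(f,420,520,240,300):
    r=cv2.boundingRect(c);print(a,r,cupT(*r).round(4))
for a,c in items(fs,340,470,340,450):
    print('side',a,cv2.boundingRect(c))
f0=f
for P in ([.43,-.28,0.075],[.43,-.28,0]):print(proj(f,P),proj(fs,P))
E
```

```text
time: 23.88
tool_pos: [0.4344, -0.2815, 0.1454]
tool_rot: [-0.0, 0.741, 0.671, -0.001]
contact_force: [0.4, -0.1, 0.2]
gripper_width: 0.999
t 23.88 tcp [ 0.4344 -0.2815  0.1454] F [ 0.4 -0.1  0.2] g 0.999 q [-0.72 -0.14  1.94 -0.    1.34 -2.19]
x [ 0.099  0.995 -0.002] y [ 0.995 -0.099 -0.002] z [-0.002 -0.002 -1.   ]
371.5 (429, 263, 32, 22) [ 0.431  -0.2926  0.075 ]
184.5 (462, 241, 25, 24) [ 0.4838 -0.3623  0.075 ]
side 987.5 (408, 396, 34, 42)
side 868.0 (372, 361, 30, 40)
side 186.5 (410, 340, 30, 18)
[[445.25470581 273.97141404]] [[389.15069462 374.48490946]]
[[437.55997795 273.73656182]] [[384.52935623 390.55024648]]
```

View pics/s12.png

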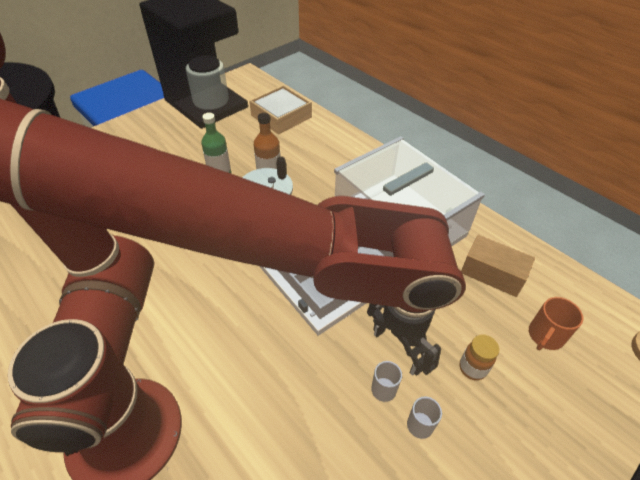

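View pics/t12.png

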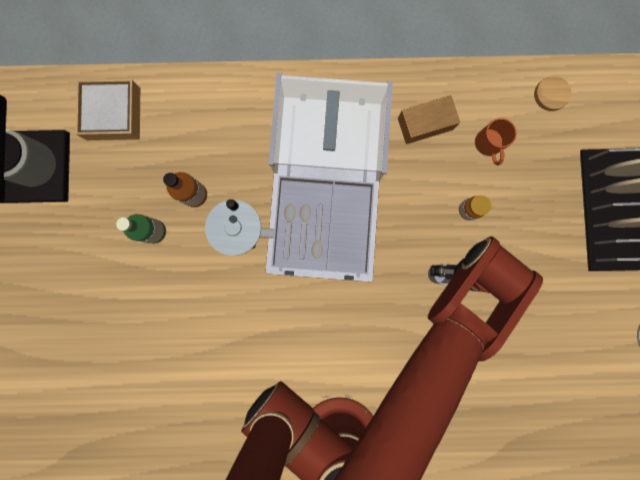

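```bash
python3 - <<'E'
from h import *
f=grab('top');fs=grab('side')
print('cup1',onz(f,444.1,274,.075),onz(fs,388.3,372.8,.075))
print('cup2',onz(f,464+28-10.9,274,.075))
# cup2 side: bbox 408,396,34,42
P=np.array([.43,-.378,.075]);d=np.linalg.norm(P-fs['position']);r=454.3*.027/d;s=(fs['position'][2]-.075)/d
print('cup2 side',onz(fs,408+33.5-r,396+r*s,.075),r,s)
E
python3 go.py 0.432 -0.279 0.15 -5.4
```

```text
cup1 [ 0.42998587 -0.27701855  0.075     ] [ 0.43137344 -0.27661681  0.075     ]
cup2 [ 0.42808519 -0.37242056  0.075     ]
cup2 side [ 0.43328344 -0.37129951  0.075     ] 13.501598495460604 0.9105763012281395
t 24.08 tcp [ 0.4368 -0.2758  0.1452] F [-0.1  0.6  0.2] g 1.0 q [-0.71 -0.14  1.95  0.    1.34 -2.19]
x [0.092 0.996 0.001] y [ 0.996 -0.092 -0.001] z [-0.001  0.002 -1.   ]
tool cm [-0.37 -0.45 -0.48] rows@4cm 0.2 per row [-0.365 -0.446 -0.477]
x az 84.72 turn units -14.98
```

```bash
python3 -m crank '[[0,0,0,1.15],[0,0,0,1.15],[0,0,0,1.15],[0,0,0,1.15],[0,0,0,1.15],[0,0,0,1.15],[0,0,0,1.15],[0,0,0,1.15],[0,0,0,1.15],[0,0,0,1.15]]'
python3 -m crank '[[0,0,0,1.15],[0,0,0,1.15],[0,0,0,1.15],[0,0,0,0],[0,0,0,0]]'
python3 go.py 0.4307 -0.2768 0.021 -5.4
```

```text
time: 24.92
tool_pos: [0.4376, -0.2749, 0.1457]
tool_rot: [-0.0, 0.991, 0.135, -0.0]
contact_force: [0.4, 0.6, 1.2]
gripper_width: 0.997
time: 25.33
tool_pos: [0.4374, -0.2754, 0.1459]
tool_rot: [-0.0, 0.999, -0.041, -0.0]
contact_force: [-0.3, -0.4, 0.1]
gripper_width: 0.995
t 25.33 tcp [ 0.4374 -0.2754  0.1459] F [-0.3 -0.4  0.1] g 0.995 q [-0.71 -0.14  1.94  0.    1.34 -0.62]
x [ 0.997 -0.082 -0.001] y [-0.082 -0.997 -0.001] z [-0.     0.001 -1.   ]
tool cm [-0.65  0.2  12.49] rows@4cm 3.1 per row [-0.163  0.051  3.123]
x az -4.7 turn units 0.117
```

```bash
python3 -m crank '[[-0.65,0.2,2,0.1],[0,0,3,0],[0,0,3,0],[0,0,2.5,0],[0,0,1.5,0],[0,0,0.5,0],[0,0,0,0],[0,0,0,0]]'
python3 - <<'E'
from h import *
st();f=grab('side');cv2.imwrite('pics/g13.png',cv2.resize(f['img'][280:460,300:500],None,fx=3,fy=3)[:,:,::-1])
E
```

```text
time: 26.0
tool_pos: [0.431, -0.2782, 0.022]
tool_rot: [0.0, 0.999, -0.048, 0.0]
contact_force: [-0.7, -1.2, -0.1]
gripper_width: 1.003
t 26.0 tcp [ 0.431  -0.2782  0.022 ] F [-0.7 -1.2 -0.1] g 1.003 q [-0.72  0.02  2.02  0.    1.1  -0.62]
x [ 0.995 -0.096  0.001] y [-0.096 -0.995  0.   ] z [ 0.001 -0.001 -1.   ]
```

View pics/g13.png

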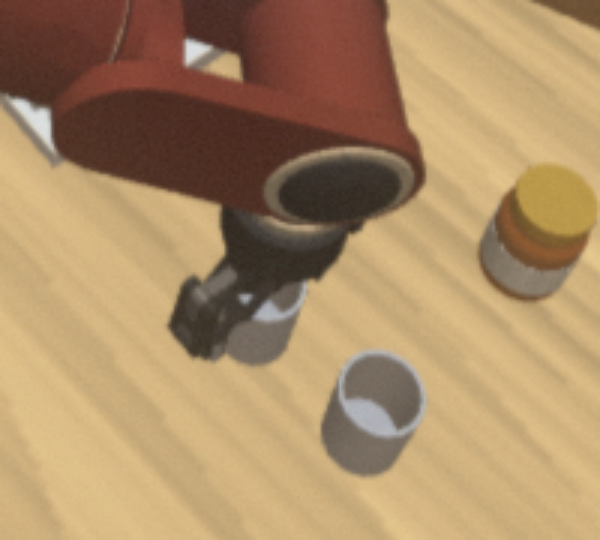

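```bash
python3 -m crank '[[0,0,0,0],[0,0,0,0],[0,0,0,0],[0,0,0,0],[0,0,0,0]]' 0
python3 -m crank '[[0,0,-2,0],[0,0,-4,0],[0,0,-4,0],[0,0,-3,0],[0,0,0,0],[0,0,0,0]]'
python3 go.py 0.5998 -0.0429 0.15 -5.4
```

```text
time: 26.47
tool_pos: [0.4311, -0.2789, 0.0229]
tool_rot: [0.001, 0.999, -0.049, 0.001]
contact_force: [-2.1, 0.8, 6.2]
gripper_width: 0.61
time: 26.97
tool_pos: [0.4317, -0.2793, 0.1542]
tool_rot: [0.002, 0.999, -0.049, 0.002]
contact_force: [-0.1, 0.0, -1.6]
gripper_width: 0.611
t 26.97 tcp [ 0.4317 -0.2793  0.1542] F [-0.1  0.  -1.6] g 0.611 q [-0.72 -0.16  1.95  0.    1.35 -0.62]
x [ 0.995 -0.098  0.005] y [-0.098 -0.995  0.003] z [ 0.004 -0.004 -1.   ]
tool cm [ 14.43 -25.17   0.4 ] rows@4cm 7.3 per row [ 1.803 -3.146  0.051]
x az -5.6 turn units -0.033
```

```bash
python3 -m crank '[[1.8,-3.1,0,0],[1.8,-3.1,0,0],[1.8,-3.1,0,0],[1.8,-3.1,0,0],[1.8,-3.1,0,0],[1.8,-3.2,0,0],[1.8,-3.2,0,0],[1.8,-3.2,0,0],[0,0,0,0],[0,0,0,0]]'
python3 go.py 0.5998 -0.0429 0.06 -5.4
python3 - <<'E'
from h import *
f=grab('side');cv2.imwrite('pics/p14.png',cv2.resize(f['img'][130:400,220:520],None,fx=2.2,fy=2.2)[:,:,::-1])
E
```

```text
time: 27.8
tool_pos: [0.5974, -0.0406, 0.1486]
tool_rot: [-0.0, 0.999, -0.047, -0.002]
contact_force: [-0.8, -0.6, -1.0]
gripper_width: 0.61
t 27.8 tcp [ 0.5974 -0.0406  0.1486] F [-0.8 -0.6 -1. ] g 0.61 q [-0.19  0.06  1.75 -0.    1.34 -0.1 ]
x [ 0.996 -0.094 -0.004] y [-0.094 -0.996 -0.   ] z [-0.004  0.001 -1.   ]
tool cm [0.3  0.21 8.85] rows@4cm 2.2 per row [0.099 0.07  2.952]
x az -5.42 turn units -0.003
```

View pics/p14.png

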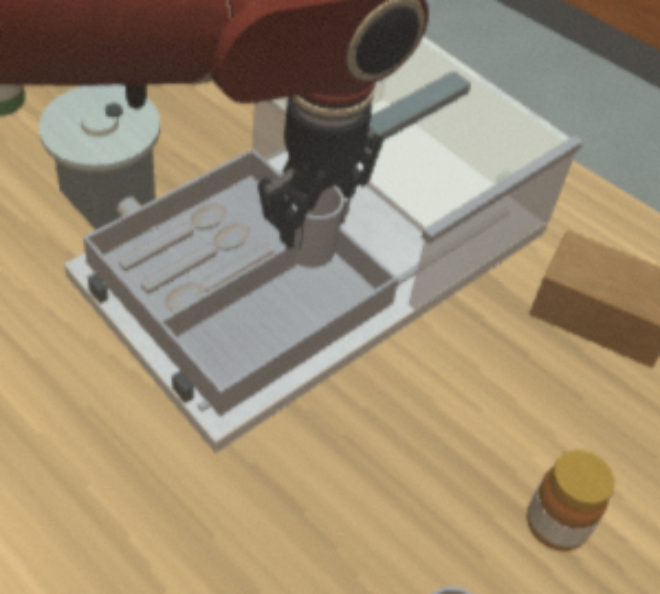

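```bash
python3 -m crank '[[0.3,0.2,2.5,0],[0,0,2.5,0],[0,0,2,0],[0,0,1.3,0],[0,0,0.5,0],[0,0,0,0],[0,0,0,0]]'
python3 go.py 0.5998 -0.0429 0.056 -5.4
```

```text
time: 28.43
tool_pos: [0.6012, -0.0453, 0.0638]
tool_rot: [0.0, 0.999, -0.049, 0.0]
contact_force: [-0.0, -0.4, -1.4]
gripper_width: 0.608
t 28.43 tcp [ 0.6012 -0.0453  0.0638] F [-0.  -0.4 -1.4] g 0.608 q [-0.2   0.16  1.79 -0.    1.19 -0.1 ]
x [ 0.995 -0.098  0.001] y [-0.098 -0.995  0.   ] z [ 0.001 -0.    -1.   ]
tool cm [-0.16 -0.23  0.78] rows@4cm 0.2 per row [-0.163 -0.226  0.785]
x az -5.64 turn units -0.041
```

```bash
python3 -m crank '[[-0.1,-0.2,0.5,0],[0,0,0.3,0],[0,0,0,0],[0,0,0,0]]'
python3 go.py 0.5998 -0.0429 0.056 -5.4|head -1
python3 -m crank '[[0,0,0,0],[0,0,0,0],[0,0,0,0],[0,0,0,0],[0,0,0,0]]' 0.85
python3 -m crank '[[0,0,-2,0],[0,0,-3,0],[0,0,-4,0],[0,0,-2,0],[0,0,0,0],[0,0,0,0]]'
python3 go.py 0.43 -0.372 0.16 -5.4
```

```text
time: 28.77
tool_pos: [0.6003, -0.0425, 0.0556]
tool_rot: [0.0, 0.999, -0.049, 0.0]
contact_force: [-0.8, -0.3, -1.0]
gripper_width: 0.606
t 28.77 tcp [ 0.6003 -0.0425  0.0556] F [-0.8 -0.3 -1. ] g 0.606 q [-0.19  0.17  1.8  -0.    1.17 -0.1 ]
time: 29.18
tool_pos: [0.6004, -0.0426, 0.0555]
tool_rot: [0.0, 0.999, -0.049, 0.0]
contact_force: [0.3, 0.5, -0.1]
gripper_width: 0.849
time: 29.68
tool_pos: [0.6014, -0.0429, 0.1675]
tool_rot: [0.0, 0.999, -0.049, 0.002]
contact_force: [0.3, 0.4, -0.1]
gripper_width: 0.854
t 29.68 tcp [ 0.6014 -0.0429  0.1675] F [ 0.3  0.4 -0.1] g 0.854 q [-0.19  0.05  1.73  0.    1.36 -0.1 ]
x [ 0.995 -0.098  0.004] y [-0.098 -0.995  0.   ] z [ 0.004 -0.001 -1.   ]
tool cm [-13.84  34.43   0.71] rows@4cm 9.3 per row [-1.384  3.443  0.071]
x az -5.6 turn units -0.034
```

```bash
python3 -m crank '[[-1.4,3.4,0,0],[-1.4,3.4,0,0],[-1.4,3.4,0,0],[-1.4,3.4,0,0],[-1.4,3.4,0,0],[-1.4,3.5,0,0],[-1.4,3.5,0,0],[-1.4,3.5,0,0],[-1.4,3.4,0,0],[-1.3,3.5,0.5,0]]' 1
python3 - <<'E'
from meas import *
st();f=grab('top','t15.png');fs=grab('side','s15.png')
for a,c in items(fs,310,470,280,450):print('side',a,cv2.boundingRect(c))
E
python3 go.py 0.43 -0.372 0.022 -5.4
```

```text
time: 30.52
tool_pos: [0.4266, -0.3723, 0.1588]
tool_rot: [-0.001, 0.999, -0.049, -0.001]
contact_force: [1.4, -0.8, 1.1]
gripper_width: 1.002
t 30.52 tcp [ 0.4266 -0.3723  0.1588] F [ 1.4 -0.8  1.1] g 1.002 q [-0.85 -0.03  1.82  0.    1.35 -0.75]
x [ 0.995 -0.098 -0.001] y [-0.098 -0.995 -0.001] z [-0.001  0.002 -1.   ]
side 1082.5 (408, 375, 45, 63)
side 192.0 (437, 353, 33, 19)
side 843.5 (310, 298, 43, 37)
t 30.62 tcp [ 0.4248 -0.3741  0.1572] F [0.4 0.1 0.1] g 1.0 q [-0.85 -0.03  1.82 -0.    1.35 -0.75]
x [ 0.995 -0.103 -0.004] y [-0.104 -0.995 -0.002] z [-0.004  0.002 -1.   ]
tool cm [ 0.55 -0.24 13.52] rows@4cm 3.4 per row [ 0.137 -0.06   3.381]
x az -5.94 turn units -0.09
```

View pics/s15.png

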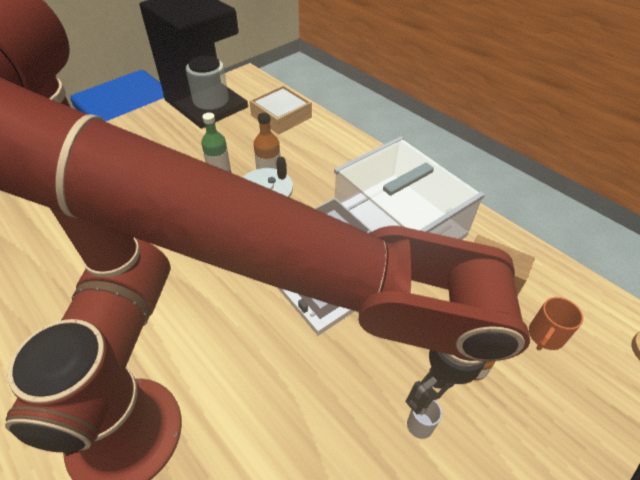

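View pics/t15.png

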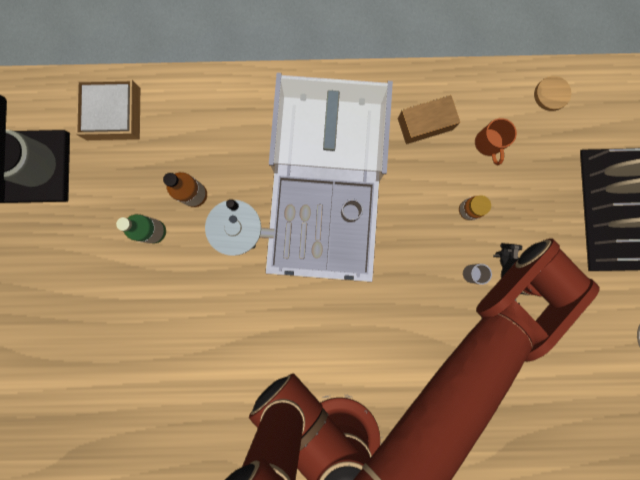

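```bash
python3 -m crank '[[0.4,-0.2,2,0],[0,0,3,0],[0,0,2.5,0],[0,0,0,0],[0,0,0,0]]'
python3 go.py 0.43 -0.372 0.022 -5.4
```

```text
time: 31.03
tool_pos: [0.4311, -0.3675, 0.0822]
tool_rot: [-0.002, 0.999, -0.049, -0.002]
contact_force: [-0.0, -0.6, -0.4]
gripper_width: 0.999
t 31.03 tcp [ 0.4311 -0.3675  0.0822] F [-0.  -0.6 -0.4] g 0.999 q [-0.84  0.06  1.87  0.    1.22 -0.74]
x [ 0.995 -0.097 -0.005] y [-0.097 -0.995 -0.005] z [-0.004  0.005 -1.   ]
tool cm [-0.03  0.49  6.02] rows@4cm 1.5 per row [-0.016  0.245  3.009]
x az -5.57 turn units -0.028
```

```bash
python3 -m crank '[[0,0.3,2,0],[0,0,2,0],[0,0,1.5,0],[0,0,0.5,0],[0,0,0,0],[0,0,0,0],[0,0,0,0]]'
python3 -m crank '[[0,0,0,0],[0,0,0,0],[0,0,0,0],[0,0,0,0],[0,0,0,0]]' 0
python3 -m crank '[[0,0,-2,0],[0,0,-4,0],[0,0,-4,0],[0,0,-3,0],[0,0,0,0],[0,0,0,0]]'
python3 go.py 0.4903 -0.0322 0.15 -5.4
```

```text
time: 31.62
tool_pos: [0.4332, -0.3737, 0.0273]
tool_rot: [0.001, 0.999, -0.049, 0.001]
contact_force: [0.1, 0.1, 0.2]
gripper_width: 1.002
time: 32.03
tool_pos: [0.4327, -0.3736, 0.0266]
tool_rot: [0.001, 0.999, -0.049, 0.001]
contact_force: [-1.2, -0.7, 5.5]
gripper_width: 0.608
time: 32.53
tool_pos: [0.4331, -0.3737, 0.1577]
tool_rot: [0.002, 0.999, -0.049, 0.002]
contact_force: [-0.4, 0.3, -1.7]
gripper_width: 0.607
t 32.53 tcp [ 0.4331 -0.3737  0.1577] F [-0.4  0.3 -1.7] g 0.607 q [-0.84 -0.02  1.81  0.    1.35 -0.74]
x [ 0.995 -0.098  0.003] y [-0.098 -0.995  0.003] z [ 0.003 -0.003 -1.   ]
tool cm [  2.36 -34.55   0.67] rows@4cm 8.7 per row [ 0.262 -3.839  0.075]
x az -5.6 turn units -0.033
```

```bash
python3 -m crank '[[0.3,-3.8,0,0],[0.3,-3.8,0,0],[0.3,-3.8,0,0],[0.3,-3.8,0,0],[0.3,-3.8,0,0],[0.3,-3.9,0,0],[0.3,-3.9,0,0],[0.2,-3.9,0,0],[0.1,-3.8,0,0],[0,0,0,0]]'
python3 -m crank '[[0,0,1,0],[0,0,1,0],[0,0,0,0],[0,0,0,0]]'
python3 go.py 0.4903 -0.0322 0.06 -5.4
python3 - <<'E'
from h import *
f=grab('side');cv2.imwrite('pics/p16.png',cv2.resize(f['img'][130:400,220:520],None,fx=2.2,fy=2.2)[:,:,::-1])
E
```

```text
time: 33.37
tool_pos: [0.4881, -0.0259, 0.1523]
tool_rot: [-0.002, 0.999, -0.046, -0.002]
contact_force: [0.0, -1.0, -1.5]
gripper_width: 0.614
time: 33.7
tool_pos: [0.4882, -0.0327, 0.1328]
tool_rot: [-0.0, 0.999, -0.05, -0.002]
contact_force: [-0.9, -0.5, -0.4]
gripper_width: 0.606
t 33.7 tcp [ 0.4882 -0.0327  0.1328] F [-0.9 -0.5 -0.4] g 0.606 q [-0.22 -0.19  2.02 -0.    1.32 -0.12]
x [ 0.995 -0.1   -0.004] y [-0.1   -0.995 -0.   ] z [-0.004  0.001 -1.   ]
tool cm [ 0.24 -0.07  7.28] rows@4cm 1.8 per row [ 0.12  -0.035  3.64 ]
x az -5.72 turn units -0.054
```

View pics/p16.png

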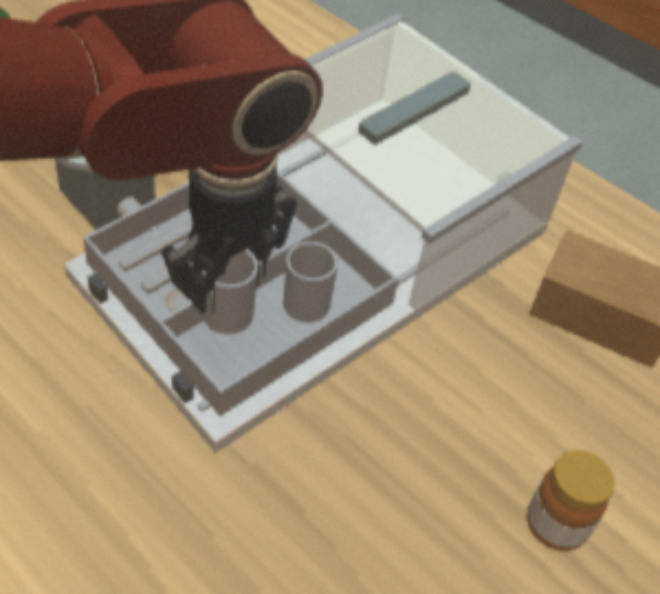

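```bash
python3 -m crank '[[1.2,0,2,0],[0,0,2,0],[0,0,1.6,0],[0,0,1,0],[0,0,0.6,0],[0,0,0,0],[0,0,0,0]]'
python3 go.py 0.5003 -0.0332 0.06 -5.4
```

```text
time: 34.33
tool_pos: [0.502, -0.0334, 0.0638]
tool_rot: [0.0, 0.999, -0.049, 0.0]
contact_force: [-0.0, -0.6, -1.5]
gripper_width: 0.61
t 34.33 tcp [ 0.502  -0.0334  0.0638] F [-0.  -0.6 -1.5] g 0.61 q [-0.21 -0.07  2.03 -0.    1.18 -0.12]
x [ 0.995 -0.098  0.001] y [-0.098 -0.995  0.   ] z [ 0.001 -0.    -1.   ]
tool cm [-0.17  0.    0.38] rows@4cm 0.1 per row [-0.17   0.001  0.379]
x az -5.63 turn units -0.039
```

```bash
python3 -m crank '[[0,0,0.4,0],[0,0,0,0],[0,0,0,0]]'
python3 -m crank '[[0,0,0,0],[0,0,0,0],[0,0,0,0],[0,0,0,0]]' 0.75
python3 -m crank '[[0,0,-2,0],[0,0,-3,0],[0,0,-4,0],[0,0,-4,0],[0,0,-4,0],[0,0,0,0]]'
python3 go.py 0.5 -0.2 0.23 -5.4
```

```text
time: 34.58
tool_pos: [0.502, -0.033, 0.0599]
tool_rot: [0.0, 0.999, -0.049, 0.0]
contact_force: [0.5, 0.0, -1.0]
gripper_width: 0.611
time: 34.92
tool_pos: [0.502, -0.033, 0.0597]
tool_rot: [0.0, 0.999, -0.049, 0.0]
contact_force: [0.2, -0.1, 0.0]
gripper_width: 0.748
time: 35.42
tool_pos: [0.5061, -0.0339, 0.24]
tool_rot: [0.001, 0.999, -0.049, 0.008]
contact_force: [1.3, -0.0, 1.9]
gripper_width: 0.75
t 35.42 tcp [ 0.5061 -0.0339  0.24  ] F [ 1.3 -0.   1.9] g 0.75 q [-0.21 -0.25  1.88 -0.    1.49 -0.12]
x [ 0.995 -0.097  0.017] y [-0.097 -0.995  0.002] z [ 0.016 -0.004 -1.   ]
tool cm [ 0.99 16.59  1.05] rows@4cm 4.2 per row [0.198 3.319 0.209]
x az -5.59 turn units -0.032
```

```bash
python3 - <<'E'
from h import *
f=grab('top','t17.png');fs=grab('side','s17.png')
def blob(f,x0,x1,y0,y1):
    v=f['img'].max(2);m=np.zeros_like(v);m[y0:y1,x0:x1]=(v[y0:y1,x0:x1]<60)*255
    c=max(cv2.findContours(m,cv2.RETR_EXTERNAL,cv2.CHAIN_APPROX_NONE)[0],key=cv2.contourArea)
    x,y,w,h=cv2.boundingRect(c);return x,y,w,h
x,y,w,h=blob(f,222,245,190,215);print(x,y,w,h,onz(f,x+w/2-.5,y+h/2-.5,.155))
try:
    x,y,w,h=blob(fs,272,292,150,185);print(x,y,w,h,onz(fs,x+w/2-.5,y+h/2-.5,.155))
except Exception as e:print(e)
E
python3 go.py 0.610 0.256 0.24 -5.4
```

```text
227 200 11 10 [0.61041413 0.25544368 0.155     ]
277 166 9 13 [0.59935789 0.24374952 0.155     ]
t 35.52 tcp [ 0.5031 -0.0332  0.2323] F [-0.6 -0.4 -2.1] g 0.746 q [-0.21 -0.25  1.89 -0.    1.49 -0.12]
x [ 0.995 -0.098  0.006] y [-0.098 -0.995  0.001] z [ 0.006 -0.001 -1.   ]
tool cm [  7.82 -29.83  -0.74] rows@4cm 7.7 per row [ 0.978 -3.728 -0.093]
x az -5.6 turn units -0.033
```

View pics/t17.png

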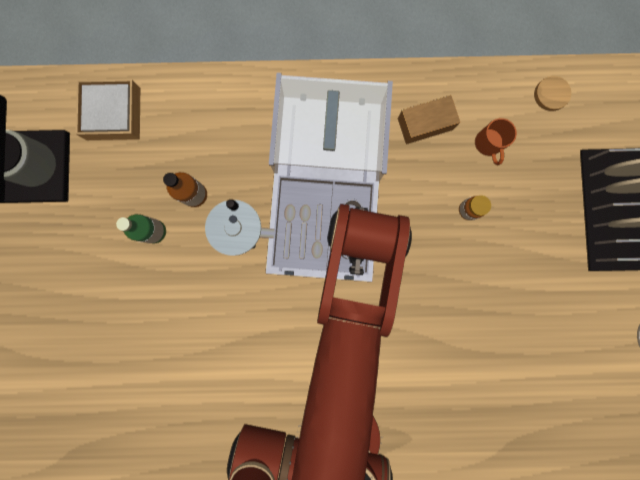

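```bash
python3 -m crank '[[1,-3.7,0,0],[1,-3.7,0,0],[1,-3.7,0,0],[1,-3.7,0,0],[1,-3.7,0,0],[1,-3.8,0,0],[1,-3.8,0,0],[0.8,-3.7,0,0],[0,0,0,0],[0,0,0,0]]' 1
python3 - <<'E'
from h import *
f=grab('top','t18.png');fs=grab('side','s18.png')
E
python3 go.py 0.6095 0.256 0.141 -5.4
```

```text
time: 36.35
tool_pos: [0.6073, 0.2575, 0.2259]
tool_rot: [0.001, 0.999, -0.047, -0.002]
contact_force: [-0.4, -1.2, 0.4]
gripper_width: 1.001
t 36.45 tcp [0.6075 0.2555 0.2271] F [-0.2 -0.1 -0.6] g 1.001 q [ 0.29  0.14  1.53 -0.    1.48  0.38]
x [ 0.995 -0.098 -0.003] y [-0.098 -0.995  0.002] z [-0.003 -0.001 -1.   ]
tool cm [ 0.22 -0.09  8.61] rows@4cm 2.2 per row [ 0.074 -0.029  2.871]
x az -5.6 turn units -0.033
```

View pics/t18.png

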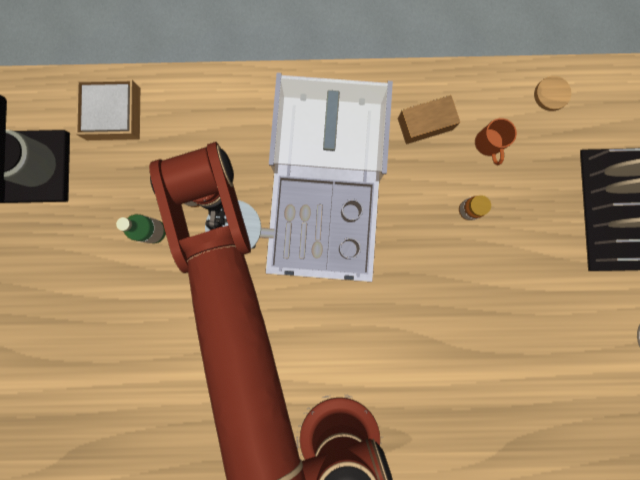

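View pics/s18.png

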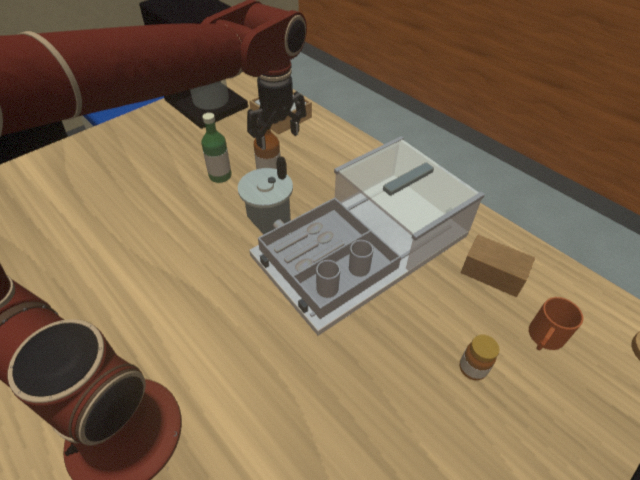

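Everything is in: three spoons in the wide bay at around (303,230) and two upright cups in the narrow bay at (351,211) and (348,248). Next I'll take the knob.

```bash
python3 -m crank '[[0.2,-0.1,2.5,0],[0,0,3,0],[0,0,2,0],[0,0,1,0],[0,0,0,0],[0,0,0,0]]'
python3 -m crank '[[0,0,0,0],[0,0,0,0],[0,0,0,0],[0,0,0,0],[0,0,0,0],[0,0,0,0]]' 0
python3 -m crank '[[-0.18,1.35,0,0],[-0.52,1.25,0,0],[-0.83,1.08,0,0],[0,0,0,0]]'
python3 - <<'E'
from h import *
s=st();p=s['tool_pos'];print(np.hypot(p[0]-.557,p[1]-.2585),np.degrees(np.arctan2(p[1]-.2585,p[0]-.557)))
E
```

```text
time: 36.95
tool_pos: [0.6104, 0.2559, 0.1443]
tool_rot: [0.0, 0.999, -0.049, -0.0]
contact_force: [-0.0, 0.1, 0.4]
gripper_width: 1.001
time: 37.45
tool_pos: [0.6105, 0.257, 0.1453]
tool_rot: [-0.0, 0.999, -0.049, 0.0]
contact_force: [-2.8, -1.1, 4.2]
gripper_width: 0.268
time: 37.78
tool_pos: [0.5912, 0.2214, 0.1453]
tool_rot: [-0.0, 0.999, -0.049, 0.0]
contact_force: [-3.3, -0.2, 4.2]
gripper_width: 0.265
t 37.78 tcp [0.5912 0.2214 0.1453] F [-3.3 -0.2  4.2] g 0.265 q [0.24 0.13 1.68 0.   1.33 0.34]
x [ 0.995 -0.098  0.   ] y [-0.098 -0.995 -0.001] z [ 0.     0.001 -1.   ]
0.050458953298066135 -47.400525918931265
```

```bash
python3 -m crank '[[-1.08,0.83,0,0],[-1.25,0.52,0,0],[-1.35,0.18,0,0],[-1.35,-0.18,0,0],[-1.25,-0.52,0,0],[-1.08,-0.83,0,0],[-0.83,-1.08,0,0],[-0.52,-1.25,0,0],[-0.18,-1.35,0,0]]'
python3 -m crank '[[0.18,-1.35,0,0],[0.52,-1.25,0,0],[0.83,-1.08,0,0],[1.08,-0.83,0,0],[1.25,-0.52,0,0],[1.35,-0.18,0,0]]'
python3 -m crank '[[1.35,0.18,0,0],[1.25,0.52,0,0],[1.08,0.83,0,0],[0.83,1.08,0,0],[0.52,1.25,0,0],[0.18,1.35,0,0],[0,0,0,0]]'
python3 - <<'E'
from h import *
s=st();p=s['tool_pos'];print(np.hypot(p[0]-.557,p[1]-.2585),np.degrees(np.arctan2(p[1]-.2585,p[0]-.557)))
grab('side','s19.png')
E
```

```text
time: 38.53
tool_pos: [0.5068, 0.266, 0.1453]
tool_rot: [0.002, 0.999, -0.049, 0.0]
contact_force: [0.3, -5.3, 3.2]
gripper_width: 0.268
time: 39.03
tool_pos: [0.5635, 0.314, 0.1453]
tool_rot: [0.001, 0.999, -0.048, -0.001]
contact_force: [-6.8, -6.0, 8.7]
gripper_width: 0.261
time: 39.62
tool_pos: [0.6104, 0.2561, 0.1453]
tool_rot: [-0.0, 0.999, -0.049, -0.001]
contact_force: [-4.3, -1.4, 5.8]
gripper_width: 0.266
t 39.62 tcp [0.6104 0.2561 0.1453] F [-4.3 -1.4  5.8] g 0.266 q [0.28 0.2  1.6  0.   1.34 0.38]
x [ 0.995 -0.099 -0.002] y [-0.099 -0.995  0.   ] z [-0.002  0.    -1.   ]
0.053465462407649274 -2.6003899822228385
```

View pics/s19.png

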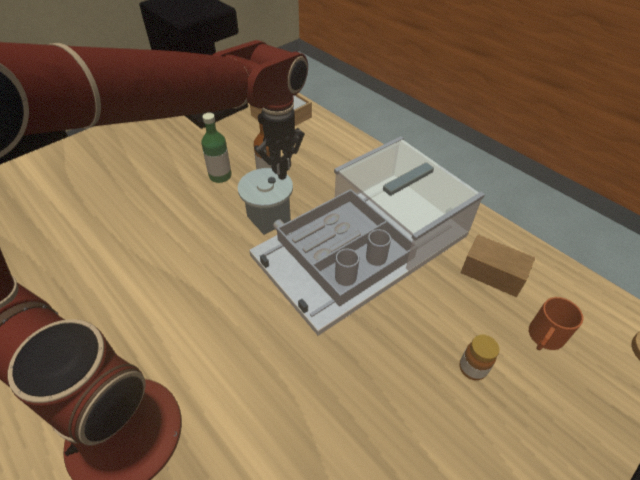

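The first turn is done and the load is steady, with the knob back at -2.6°. Turns 2 and 3 are next.

```bash
python3 -m crank '[[-0.18,1.35,0,0],[-0.52,1.25,0,0],[-0.83,1.08,0,0],[-1.08,0.83,0,0],[-1.25,0.52,0,0],[-1.35,0.18,0,0]]'
python3 -m crank '[[-1.35,-0.18,0,0],[-1.25,-0.52,0,0],[-1.08,-0.83,0,0],[-0.83,-1.08,0,0],[-0.52,-1.25,0,0],[-0.18,-1.35,0,0]]'
python3 -m crank '[[0.18,-1.35,0,0],[0.52,-1.25,0,0],[0.83,-1.08,0,0],[1.08,-0.83,0,0],[1.25,-0.52,0,0],[1.35,-0.18,0,0]]'
python3 -m crank '[[1.35,0.18,0,0],[1.25,0.52,0,0],[1.08,0.83,0,0],[0.83,1.08,0,0],[0.52,1.25,0,0],[0.18,1.35,0,0],[0,0,0,0]]'
```

```text
time: 40.17
tool_pos: [0.5555, 0.21, 0.1454]
tool_rot: [-0.001, 0.999, -0.049, 0.003]
contact_force: [6.4, 3.6, -0.1]
gripper_width: 0.265
time: 40.67
tool_pos: [0.5068, 0.266, 0.1453]
tool_rot: [0.002, 0.999, -0.049, 0.0]
contact_force: [0.3, -5.5, 4.6]
gripper_width: 0.267
time: 41.17
tool_pos: [0.5635, 0.314, 0.1453]
tool_rot: [0.001, 0.999, -0.048, -0.001]
contact_force: [-6.7, -5.5, 9.2]
gripper_width: 0.266
time: 41.75
tool_pos: [0.6104, 0.2561, 0.1453]
tool_rot: [-0.0, 0.999, -0.049, -0.001]
contact_force: [-4.5, -1.9, 6.0]
gripper_width: 0.263
```

```bash
python3 -m crank '[[-0.18,1.35,0,0],[-0.52,1.25,0,0],[-0.83,1.08,0,0],[-1.08,0.83,0,0],[-1.25,0.52,0,0],[-1.35,0.18,0,0]]'
python3 -m crank '[[-1.35,-0.18,0,0],[-1.25,-0.52,0,0],[-1.08,-0.83,0,0],[-0.83,-1.08,0,0],[-0.52,-1.25,0,0],[-0.18,-1.35,0,0]]'
python3 -m crank '[[0.18,-1.35,0,0],[0.52,-1.25,0,0],[0.83,-1.08,0,0],[1.08,-0.83,0,0],[1.25,-0.52,0,0],[1.35,-0.18,0,0]]'
python3 -m crank '[[1.35,0.18,0,0],[1.25,0.52,0,0],[1.08,0.83,0,0],[0.83,1.08,0,0],[0.52,1.25,0,0],[0.18,1.35,0,0],[0,0,0,0]]'
python3 - <<'E'
from h import *
s=st();p=s['tool_pos'];print(np.hypot(p[0]-.557,p[1]-.2585),np.degrees(np.arctan2(p[1]-.2585,p[0]-.557)))
grab('side','s20.png')
E
```

```text
time: 42.25
tool_pos: [0.5555, 0.21, 0.1453]
tool_rot: [-0.001, 0.999, -0.049, 0.003]
contact_force: [6.6, 2.2, 0.5]
gripper_width: 0.263
time: 42.75
tool_pos: [0.5068, 0.266, 0.1453]
tool_rot: [0.002, 0.999, -0.049, 0.0]
contact_force: [-0.1, -6.1, 4.0]
gripper_width: 0.267
time: 43.25
tool_pos: [0.5635, 0.314, 0.1453]
tool_rot: [0.001, 0.999, -0.048, -0.001]
contact_force: [-6.7, -5.8, 8.5]
gripper_width: 0.265
time: 43.83
tool_pos: [0.6104, 0.2561, 0.1453]
tool_rot: [-0.0, 0.999, -0.049, -0.001]
contact_force: [-4.0, -1.9, 7.7]
gripper_width: 0.263
t 43.83 tcp [0.6104 0.2561 0.1453] F [-4.  -1.9  7.7] g 0.263 q [0.28 0.2  1.6  0.   1.34 0.38]
x [ 0.995 -0.099 -0.002] y [-0.099 -0.995 -0.   ] z [-0.001  0.    -1.   ]
0.053484407463995125 -2.5976236459503323
```

View pics/s20.png

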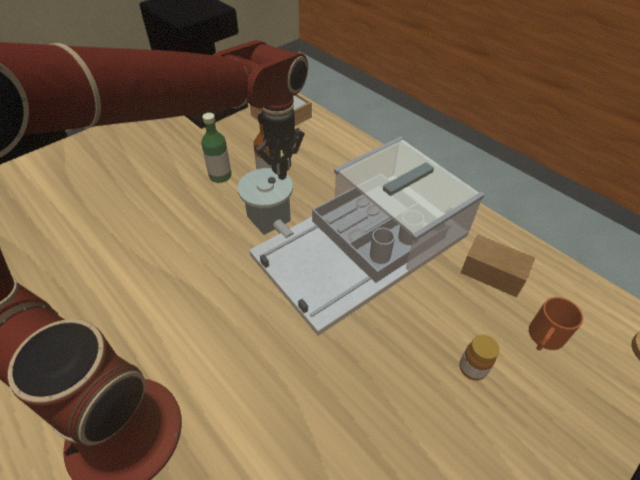

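```bash
python3 -m crank '[[-0.18,1.35,0,0],[-0.52,1.25,0,0],[-0.83,1.08,0,0],[-1.08,0.83,0,0],[-1.25,0.52,0,0],[-1.35,0.18,0,0]]'
python3 -m crank '[[-1.35,-0.18,0,0],[-1.25,-0.52,0,0],[-1.08,-0.83,0,0],[-0.83,-1.08,0,0],[-0.52,-1.25,0,0],[-0.18,-1.35,0,0]]'
python3 -m crank '[[0.18,-1.35,0,0],[0.52,-1.25,0,0],[0.83,-1.08,0,0],[1.08,-0.83,0,0],[1.25,-0.52,0,0],[1.35,-0.18,0,0]]'
python3 -m crank '[[1.35,0.18,0,0],[1.25,0.52,0,0],[1.08,0.83,0,0],[0,0,0,0],[0,0,0,0]]'
```

```text
time: 44.38
tool_pos: [0.5555, 0.21, 0.1454]
tool_rot: [-0.001, 0.999, -0.049, 0.003]
contact_force: [4.9, 3.9, 0.1]
gripper_width: 0.263
time: 44.88
tool_pos: [0.5068, 0.266, 0.1453]
tool_rot: [0.002, 0.999, -0.049, 0.0]
contact_force: [0.6, -6.1, 3.4]
gripper_width: 0.265
time: 45.38
tool_pos: [0.5635, 0.314, 0.1453]
tool_rot: [0.001, 0.999, -0.048, -0.001]
contact_force: [-5.6, -5.0, 7.2]
gripper_width: 0.266
time: 45.8
tool_pos: [0.6001, 0.2936, 0.1453]
tool_rot: [0.001, 0.999, -0.049, 0.001]
contact_force: [-1.0, -5.0, 4.7]
gripper_width: 0.266
```

```bash
python3 -m crank '[[0.83,1.08,0,0],[0.52,1.25,0,0],[0,0,0,0],[0,0,0,0]]'
python3 -m crank '[[0.12,0.7,0,0],[0,0,0,0],[0,0,0,0]]'
```

```text
time: 46.13
tool_pos: [0.6102, 0.2697, 0.1453]
tool_rot: [0.001, 0.999, -0.049, -0.0]
contact_force: [-4.3, -2.1, 5.3]
gripper_width: 0.266
time: 46.38
tool_pos: [0.6107, 0.2637, 0.1453]
tool_rot: [-0.0, 0.999, -0.049, 0.0]
contact_force: [-3.6, 1.4, 5.2]
gripper_width: 0.267
```

```bash
python3 -m crank '[[0.03,0.4,0,0],[0,0,0,0],[0,0,0,0]]'
python3 -m crank '[[0,0.3,0,0],[0,0,0,0],[0,0,0,0]]'
```

```text
time: 46.63
tool_pos: [0.6107, 0.2602, 0.1453]
tool_rot: [-0.001, 0.999, -0.049, 0.0]
contact_force: [-2.3, 3.4, 5.5]
gripper_width: 0.268
time: 46.88
tool_pos: [0.6105, 0.2573, 0.1453]
tool_rot: [-0.001, 0.999, -0.049, 0.0]
contact_force: [-2.6, 3.3, 5.2]
gripper_width: 0.265
```

```bash
python3 -m crank '[[0,0.3,0,0],[0,0,0,0],[0,0,0,0]]'
python3 -m crank '[[0,0.3,0,0],[0,0,0,0],[0,0,0,0]]'
```

```text
time: 47.13
tool_pos: [0.6104, 0.2567, 0.1454]
tool_rot: [-0.003, 0.999, -0.048, 0.001]
contact_force: [0.8, 10.6, 3.7]
gripper_width: 0.266
time: 47.38
tool_pos: [0.6103, 0.2564, 0.1454]
tool_rot: [-0.006, 0.999, -0.048, 0.002]
contact_force: [3.0, 19.4, 0.7]
gripper_width: 0.26
```

```bash
python3 -m crank '[[0,0.3,0,0],[0,0,0,0],[0,0,0,0]]'
python3 -m crank '[[0,0,0,0],[0,0,0,0],[0,0,0,0],[0,0,0,0],[0,0,0,0]]' 1
python3 -m crank '[[0,0,-2,0],[0,0,-3,0],[0,0,-4,0],[0,0,-3,0],[0,0,0,0]]'
python3 go.py 0.42 -0.12 0.27
```

```text
time: 47.63
tool_pos: [0.6103, 0.2561, 0.1454]
tool_rot: [-0.009, 0.999, -0.048, 0.002]
contact_force: [4.7, 28.7, -1.8]
gripper_width: 0.267
time: 48.05
tool_pos: [0.6092, 0.2466, 0.1438]
tool_rot: [0.0, 0.999, -0.049, -0.0]
contact_force: [-0.3, -0.2, 0.3]
gripper_width: 0.951
time: 48.47
tool_pos: [0.6127, 0.2477, 0.274]
tool_rot: [-0.002, 0.999, -0.049, 0.007]
contact_force: [0.0, -0.7, 1.1]
gripper_width: 0.998
t 48.47 tcp [0.6127 0.2477 0.274 ] F [ 0.  -0.7  1.1] g 0.998 q [ 0.27  0.11  1.49 -0.    1.54  0.37]
x [ 0.995 -0.098  0.013] y [-0.098 -0.995 -0.005] z [ 0.014  0.003 -1.   ]
tool cm [-1.556e+01  3.849e+01  1.000e-02] rows@4cm 10.4 per row [-1.415e+00  3.499e+00  1.000e-03]
```

```bash
python3 -m crank '[[-2.5,0.5,0,0],[-2.5,1,0,0],[-2.5,2,0,0],[-2,3,0,0],[-1.5,3.5,0,0],[-1.5,3.5,0,0],[-1,3.5,0,0],[-1,3.5,0,0],[-1,3.5,0,0],[0,3.5,0,0]]'
python3 -m crank '[[0,3.5,0,0],[0,3.5,0,0],[0,3.5,0,0],[0,3.5,0,0],[0,0,0,0],[0,0,0,0]]'
python3 - <<'E'
from h import *
st()
f=grab('top');cv2.imwrite('pics/t21.png',cv2.resize(f['img'][60:300,100:420],None,fx=2.4,fy=2.4,interpolation=cv2.INTER_CUBIC)[:,:,::-1])
f2=grab('side','s21.png')
v=f['img'].max(2);m=np.zeros_like(v);m[190:215,222:245]=(v[190:215,222:245]<60)*255
c=max(cv2.findContours(m,cv2.RETR_EXTERNAL,cv2.CHAIN_APPROX_NONE)[0],key=cv2.contourArea)
x,y,w,h=cv2.boundingRect(c);print('knob',x,y,w,h,onz(f,x+w/2-.5,y+h/2-.5,.155))
E
```

```text
time: 49.3
tool_pos: [0.4265, -0.0126, 0.2642]
tool_rot: [0.0, 0.999, -0.049, 0.0]
contact_force: [0.9, -0.6, -0.9]
gripper_width: 1.0
time: 49.8
tool_pos: [0.4139, -0.1521, 0.264]
tool_rot: [-0.0, 0.999, -0.051, -0.0]
contact_force: [-0.1, 0.0, 0.5]
gripper_width: 1.002
t 49.8 tcp [ 0.4139 -0.1521  0.264 ] F [-0.1  0.   0.5] g 1.002 q [-0.52 -0.43  1.98  0.    1.59 -0.42]
x [ 0.995 -0.102 -0.001] y [-0.102 -0.995 -0.   ] z [-0.001  0.    -1.   ]
knob 227 200 11 10 [0.61041413 0.25544368 0.155     ]
```

View pics/t21.png

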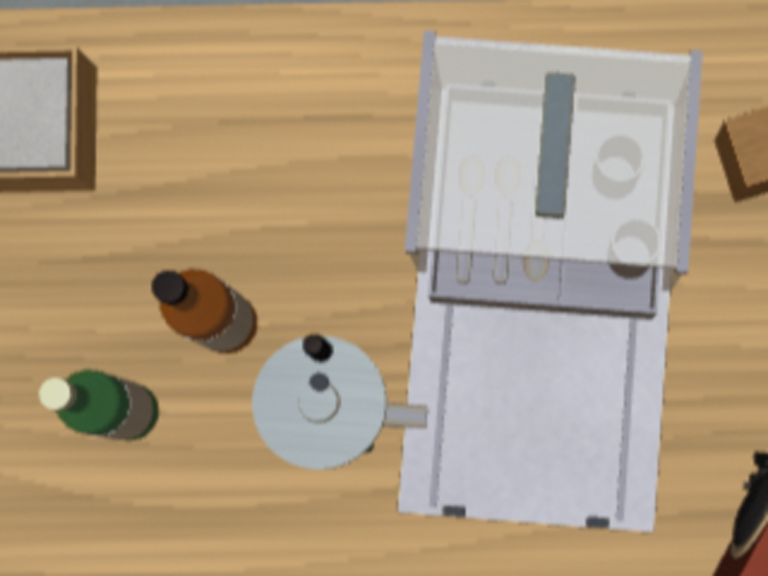

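View pics/s21.png

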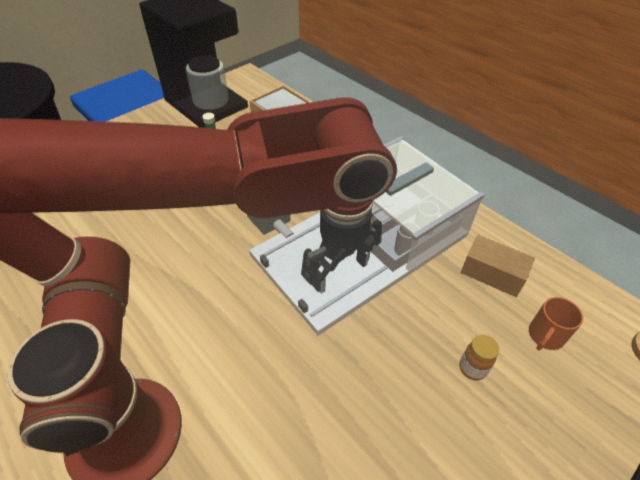

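```bash
python3 - <<'E'
from h import *
f=grab('top');a=cv2.resize(f['img'][70:200,260:400],None,fx=4,fy=4,interpolation=cv2.INTER_CUBIC)
f=grab('side');b=cv2.resize(f['img'][170:300,360:490],None,fx=4,fy=4,interpolation=cv2.INTER_CUBIC)
cv2.imwrite('pics/a22.png',a[:,:,::-1]);cv2.imwrite('pics/b22.png',b[:,:,::-1])
E
```

```text
(no output)
```

View pics/a22.png

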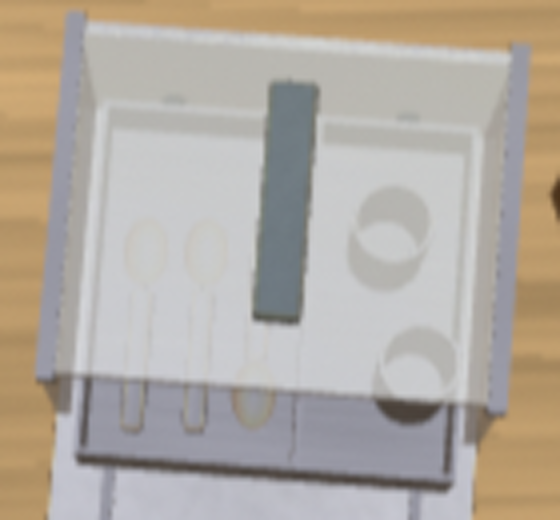

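View pics/b22.png

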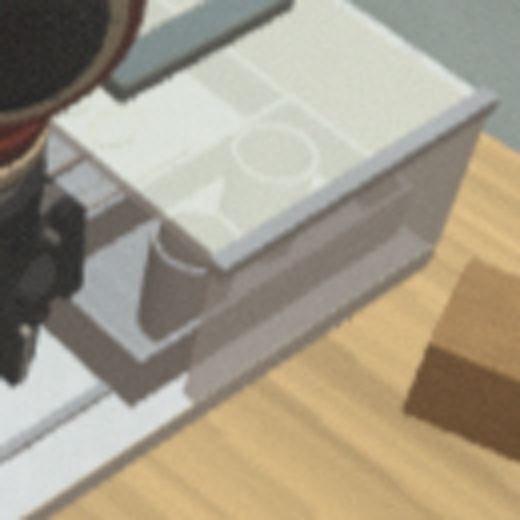

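The near cup has shifted sideways but is upright and inside the narrow bay. Everything else is in place and the arm is clear, so I'm handing in.

```bash
python3 - <<'E'
from h import *
print(manip.job_done());st()
E
```

```text
the job is handed in; nothing more can be done
None
the job is handed in; nothing more can be done
```

I wound the tray out to the front stop and put three spoons flat in the wide bay and two cups upright in the narrow bay. I then wound it four turns home, let go and handed in at about 50 s of the 210 s allowed.

**Stops:**
- **Front stop:** the force rose to about 77 N and the jaws slipped off the knob. That is under the 120 N wrist limit.
- **Back stop:** the knob stalled at 29 N. The camera then put it at the same spot as at the front stop, so the travel was four full turns to within a few degrees.

**Final pictures:**
- **Spoons and cups:** all five pieces are in their correct bays under the hood. The near cup sits about 2 cm further towards the bay's outer wall than where I set it, probably knocked aside. It is still upright and inside its bay, so I left it.
- **Jar and bottles:** they look unmoved, judged by eye from the pictures.
- **Arm:** it was clear of everything, with about zero force.

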